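# Spring up and lock a parking-brake pedal unit

### The arm

A 6-joint arm with a two-finger parallel gripper is mounted at the origin on the work surface. World frame = base frame: x ahead of the robot, y to its left, z up, the work surface at z = 0. Lengths are in m, angles in rad, forces in N, time in s.
With the tool pointing down it reaches from about 0.2 to 0.875 m from the base axis. Payload 3.4 kg.
Tool frame: the origin (TCP) lies where the fingers leave the gripper's body, on its centre line; the fingertips stand 97 mm ahead of it and the grasp point (between the pads) lies 78 mm ahead of it; z points along the fingers, x is the direction in which the jaws open and shut, and the axes are right-handed (so a half turn about z gives the same grasp; the last joint's range is limited). The gripper opens to 94 mm and grips with 3 to 60 N. Pads are 16 mm wide; open, the fingers measure 119 mm over their backs; the gripper's body (75 mm by 177 mm) begins 78 mm behind the grasp point.
Start: joints at [-1.458, 0.276, 1.505, -0, 1.361, -0.121], TCP at [0.133, -0.559, 0.303] pointing down, gripper open.
Joint ranges: [-2.89, 2.89], [-0.75, 2.08], [0.22, 2.7], [-1.18, 4.32], [0.11, 2.71], [-2.7, 2.7]. Speed limits (rad/s): [2.57, 2.57, 3.14, 3.14, 3.14, 3.14].

### API

Orientations are given as a unit quaternion [w, x, y, z].
In Python, from rig import arm gives the robot as it stands.
- The arm moves only by the shell command python3 -m pendant 'ROWS' [FORCE]. ROWS is JSON, a list that holds one entry, the list of rows, each a list of 7 numbers: the closure, from -1 (fully open) to 1 (shut), so that 0 is half open, then the shift along the tool's x, y, z in mm, then the turn, a rotation vector about the tool's x, y, z in degrees. A call has 1 to 8 rows; each row shifts and turns the commanded pose from where the row before left it, along the tool's axes as they then stand; what a row does not reach is not made up. A row lasts 1/8 s, in which the tool goes at most 62.5 mm and 10.7 degrees, less where a joint would pass 70% of its speed; a pose out of reach is approached as far as the arm can. A call with a gripper value outside its range is refused whole. The fingers move at their own pace and stop on an object; FORCE is the grip in N (left out, the last holds). Time passes only in rows, so rows that do not move let the fingers close. It gives the time, the measured TCP pose, the force and the opening at its end, in the units of the state.
- arm.get_obs(): the state, without advancing time (a new reading comes with each control period).
- arm.grab_frame(name): name is "scene" or "top" or "wrist"; returns a dict with "img" (384x512x3 uint8, blue, green, red), "camera_matrix" (3x3 intrinsics, pixels), "k1" (the pictures are not rectified: a ray, as slopes to the right and down, at radius r is drawn at 1 + k1 r^2 times it, then the intrinsics apply), "R" (3x3) and "t" (3): a world point X has camera coordinates R X + t. Camera axes: x right, y down, z forward; pixel columns grow to the right and rows downward; lengths in m; the calibration is good to about 2 mm. A picture is of the moment at which its call begins. There is no depth.
- arm.close_job(): hands the job in, once; it reports no verdict.
The state is a dict: "time_s": time; "joints": joint angles; "dq": joint speeds; "effort": joint torques, N m; "position": TCP position; "tool_rot": TCP orientation; "contact_force": force on the tool from outside, world axes, zero at the start; "wrist_torque": the same for the moment, N m; "gripper_width": finger opening in m.
Only numpy, scipy, OpenCV 4.12 (cv2) and the standard library are available. Lean on these libraries where they do the work, as an engineer would, in place of code of your own. Each camera call takes 0.05 s, during which the arm holds its last target.

### The job

With the pedal up, fit every tension spring lying on the rubber mat to the brake pedal unit: drop its hook into a free hole of the pedal's cross plate and stretch it so that its eye goes over the post straight opposite. Then press the pedal's tread down until the pawl catches and holds it, move the lock pin from its parking boss into the hole behind the pawl, fully home, and let go; leave the other things on the bench where they are.

Things in the scene. Friction and masses are not known exactly. Their poses are not given: they have to be found in the camera images.
- pedal (a joint): pedal angle of the fixed parking-brake pedal unit, rad: 0 = tread up at its stop, grows as it is pressed, end stop 0.34. Near 0.31 the sprung pawl at the tread's outer end snaps over the pedal's tooth; let go, the pedal rests at 0.29 to 0.30, else it springs up again. Needs up to about 20 N at the tread's middle with four springs on.
- hole1 (a point): first of four holes in a row in the pedal's steel cross plate: centre of its mouth, on the plate's top face, 117 mm above the bench. 12 mm wide, through the 6 mm thick, 30 mm wide plate, vertical with the pedal up; holes 56 mm apart. x points to the posts, y along the row to hole 4, z up (pedal up).
- hole4 (a point): last of the four holes, described as hole 1; holes 2 and 3 lie evenly between 1 and 4.
- post1 (a point): first of four upright steel posts on the fixed anchor rail, each 172 mm along x from its hole: point on the axis 3 mm above the flange it stands on (120 mm above the bench), the height of a fitted eye's middle. Neck 9 mm, head 12.5 mm across; top 9.5 mm above this point. The flange reaches 10 mm towards the holes. Axes as hole 1.
- post4 (a point): last of the four posts, described as post 1; posts 2 and 3 lie evenly between 1 and 4, 56 mm apart.
- spring1_eye (a point): tension spring 1 (no pose if absent): middle of its eye, a level wire ring 19 mm inside, 31 mm outside, wire 6 mm, 14 mm above the underside. x runs from hook to eye, z up as it lies. Back along -x: steel block to grip (24 long, 30 wide, 28 mm high), middle at 32 mm; coil; second such block; hook's wire at 150 mm at rest. 0.13 kg; pulls 2 N + 0.09 N/mm, up to 80 mm.
- spring1_tip (a point): lower end of spring 1's hook: the 6 mm wire runs 22 mm out of the hook-end block on the centre line, then straight down to end here, 14 mm below the centre line, level with the blocks' underside. The spring stays straight: it stretches but does not bend or twist.
- spring2_eye (a point): tension spring 2 (no pose if absent): middle of its eye, a level wire ring 19 mm inside, 31 mm outside, wire 6 mm, 14 mm above the underside. x runs from hook to eye, z up as it lies. Back along -x: steel block to grip (24 long, 30 wide, 28 mm high), middle at 32 mm; coil; second such block; hook's wire at 150 mm at rest. 0.13 kg; pulls 2 N + 0.09 N/mm, up to 80 mm.
- spring2_tip (a point): lower end of spring 2's hook: the 6 mm wire runs 22 mm out of the hook-end block on the centre line, then straight down to end here, 14 mm below the centre line, level with the blocks' underside. The spring stays straight: it stretches but does not bend or twist.
- spring3_eye (a point): tension spring 3 (no pose if absent): middle of its eye, a level wire ring 19 mm inside, 31 mm outside, wire 6 mm, 14 mm above the underside. x runs from hook to eye, z up as it lies. Back along -x: steel block to grip (24 long, 30 wide, 28 mm high), middle at 32 mm; coil; second such block; hook's wire at 150 mm at rest. 0.13 kg; pulls 2 N + 0.09 N/mm, up to 80 mm.
- spring3_tip (a point): lower end of spring 3's hook: the 6 mm wire runs 22 mm out of the hook-end block on the centre line, then straight down to end here, 14 mm below the centre line, level with the blocks' underside. The spring stays straight: it stretches but does not bend or twist.
- spring4_eye (a point): tension spring 4 (no pose if absent): middle of its eye, a level wire ring 19 mm inside, 31 mm outside, wire 6 mm, 14 mm above the underside. x runs from hook to eye, z up as it lies. Back along -x: steel block to grip (24 long, 30 wide, 28 mm high), middle at 32 mm; coil; second such block; hook's wire at 150 mm at rest. 0.13 kg; pulls 2 N + 0.09 N/mm, up to 80 mm.
- spring4_tip (a point): lower end of spring 4's hook: the 6 mm wire runs 22 mm out of the hook-end block on the centre line, then straight down to end here, 14 mm below the centre line, level with the blocks' underside. The spring stays straight: it stretches but does not bend or twist.
- tread (a point): top middle of the rubber pedal tread (64 mm long, 86 mm wide, sloping 9 degrees up to its outer end with the pedal up). It sinks 31 mm over the full stroke, nearly straight down.
- pin_head (a point): middle of the lock pin's black knob head, 28 mm across, 26 mm high; z along the pin. Below the head the pin is steel, 12 mm across, its end 75 mm below this point; 0.09 kg. It starts parked upright in a 16 mm square hole, 28 mm deep, of a boss beside the tread.
- lock_hole (a point): centre of the mouth of the lock hole in the block behind the pawl, 36 mm above the bench: 16 mm wide, 28 mm deep, vertical. Fully home, the pin's head's middle is 47 mm above this point and the pin keeps the pawl from swinging back.
- screwdriver_mid (a point): bystander: screwdriver lying flat; its middle. Leave it where it is.
- tape_mid (a point): bystander: roll of tape, 90 mm across, 24 mm high; its middle. Leave it where it is.
- spray_mid (a point): bystander: spray can, 58 mm across, 160 mm high; its middle. Leave it where it is.
- pushspring_mid (a point): bystander: dark compression spring standing upright, 38 mm across, 63 mm high, not for this job; its middle. Leave it where it is.
- tin_mid (a point): bystander: round flat tin, 62 mm across, 20 mm high; its middle. Leave it where it is.
Mind the look-alikes: they are no part of the job. What is shaped like the part that bears spring2_eye but green is not meant.

How it is judged:
On the way, in this order (a step that is already met when the one before it is completed fails the run):
1. every spring on the mat is fitted, hook in a hole and eye over the opposite post, with the pedal still up (x of spring1_tip in the frame of hole1 between -0.011 and 0.011 m and z of spring1_tip in the frame of hole1 between -0.018 and -0.0045 m and x of spring1_eye in the frame of post1 between -0.009 and 0.009 m and z of spring1_eye in the frame of post1 between -0.006 and 0.007 m and ((y of spring1_tip in the frame of hole1 between -0.007 and 0.007 m and y of spring1_eye in the frame of post1 between -0.008 and 0.008 m) or (y of spring1_tip in the frame of hole1 between 0.049 and 0.063 m and y of spring1_eye in the frame of post1 between 0.048 and 0.064 m) or (y of spring1_tip in the frame of hole1 between 0.105 and 0.119 m and y of spring1_eye in the frame of post1 between 0.104 and 0.12 m) or (y of spring1_tip in the frame of hole1 between 0.161 and 0.175 m and y of spring1_eye in the frame of post1 between 0.16 and 0.176 m)) and x of spring2_tip in the frame of hole1 between -0.011 and 0.011 m and z of spring2_tip in the frame of hole1 between -0.018 and -0.0045 m and x of spring2_eye in the frame of post1 between -0.009 and 0.009 m and z of spring2_eye in the frame of post1 between -0.006 and 0.007 m and ((y of spring2_tip in the frame of hole1 between -0.007 and 0.007 m and y of spring2_eye in the frame of post1 between -0.008 and 0.008 m) or (y of spring2_tip in the frame of hole1 between 0.049 and 0.063 m and y of spring2_eye in the frame of post1 between 0.048 and 0.064 m) or (y of spring2_tip in the frame of hole1 between 0.105 and 0.119 m and y of spring2_eye in the frame of post1 between 0.104 and 0.12 m) or (y of spring2_tip in the frame of hole1 between 0.161 and 0.175 m and y of spring2_eye in the frame of post1 between 0.16 and 0.176 m)) and x of spring3_tip in the frame of hole1 between -0.011 and 0.011 m and z of spring3_tip in the frame of hole1 between -0.018 and -0.0045 m and x of spring3_eye in the frame of post1 between -0.009 and 0.009 m and z of spring3_eye in the frame of post1 between -0.006 and 0.007 m and ((y of spring3_tip in the frame of hole1 between -0.007 and 0.007 m and y of spring3_eye in the frame of post1 between -0.008 and 0.008 m) or (y of spring3_tip in the frame of hole1 between 0.049 and 0.063 m and y of spring3_eye in the frame of post1 between 0.048 and 0.064 m) or (y of spring3_tip in the frame of hole1 between 0.105 and 0.119 m and y of spring3_eye in the frame of post1 between 0.104 and 0.12 m) or (y of spring3_tip in the frame of hole1 between 0.161 and 0.175 m and y of spring3_eye in the frame of post1 between 0.16 and 0.176 m)) and x of spring4_tip in the frame of hole1 between -0.011 and 0.011 m and z of spring4_tip in the frame of hole1 between -0.018 and -0.0045 m and x of spring4_eye in the frame of post1 between -0.009 and 0.009 m and z of spring4_eye in the frame of post1 between -0.006 and 0.007 m and ((y of spring4_tip in the frame of hole1 between -0.007 and 0.007 m and y of spring4_eye in the frame of post1 between -0.008 and 0.008 m) or (y of spring4_tip in the frame of hole1 between 0.049 and 0.063 m and y of spring4_eye in the frame of post1 between 0.048 and 0.064 m) or (y of spring4_tip in the frame of hole1 between 0.105 and 0.119 m and y of spring4_eye in the frame of post1 between 0.104 and 0.12 m) or (y of spring4_tip in the frame of hole1 between 0.161 and 0.175 m and y of spring4_eye in the frame of post1 between 0.16 and 0.176 m)) and value of joint pedal below 0.08 rad), for 0.3 s.
2. the pedal is down at its detent (value of joint pedal above 0.28 rad), for 0.3 s.
At the end, for the whole second after the job is handed in: Every spring present: hook at least 4.5 mm down in a hole, eye round the post opposite (within 9 mm of its axis, under its head). Pedal held by the pawl (0.27 to 0.32 rad). Lock pin home: head's middle under 54 mm above the hole's mouth and within 10 mm of its axis (x of spring1_tip in the frame of hole1 between -0.011 and 0.011 m and z of spring1_tip in the frame of hole1 between -0.018 and -0.0045 m and x of spring1_eye in the frame of post1 between -0.009 and 0.009 m and z of spring1_eye in the frame of post1 between -0.006 and 0.007 m and ((y of spring1_tip in the frame of hole1 between -0.007 and 0.007 m and y of spring1_eye in the frame of post1 between -0.008 and 0.008 m) or (y of spring1_tip in the frame of hole1 between 0.049 and 0.063 m and y of spring1_eye in the frame of post1 between 0.048 and 0.064 m) or (y of spring1_tip in the frame of hole1 between 0.105 and 0.119 m and y of spring1_eye in the frame of post1 between 0.104 and 0.12 m) or (y of spring1_tip in the frame of hole1 between 0.161 and 0.175 m and y of spring1_eye in the frame of post1 between 0.16 and 0.176 m)) and x of spring2_tip in the frame of hole1 between -0.011 and 0.011 m and z of spring2_tip in the frame of hole1 between -0.018 and -0.0045 m and x of spring2_eye in the frame of post1 between -0.009 and 0.009 m and z of spring2_eye in the frame of post1 between -0.006 and 0.007 m and ((y of spring2_tip in the frame of hole1 between -0.007 and 0.007 m and y of spring2_eye in the frame of post1 between -0.008 and 0.008 m) or (y of spring2_tip in the frame of hole1 between 0.049 and 0.063 m and y of spring2_eye in the frame of post1 between 0.048 and 0.064 m) or (y of spring2_tip in the frame of hole1 between 0.105 and 0.119 m and y of spring2_eye in the frame of post1 between 0.104 and 0.12 m) or (y of spring2_tip in the frame of hole1 between 0.161 and 0.175 m and y of spring2_eye in the frame of post1 between 0.16 and 0.176 m)) and x of spring3_tip in the frame of hole1 between -0.011 and 0.011 m and z of spring3_tip in the frame of hole1 between -0.018 and -0.0045 m and x of spring3_eye in the frame of post1 between -0.009 and 0.009 m and z of spring3_eye in the frame of post1 between -0.006 and 0.007 m and ((y of spring3_tip in the frame of hole1 between -0.007 and 0.007 m and y of spring3_eye in the frame of post1 between -0.008 and 0.008 m) or (y of spring3_tip in the frame of hole1 between 0.049 and 0.063 m and y of spring3_eye in the frame of post1 between 0.048 and 0.064 m) or (y of spring3_tip in the frame of hole1 between 0.105 and 0.119 m and y of spring3_eye in the frame of post1 between 0.104 and 0.12 m) or (y of spring3_tip in the frame of hole1 between 0.161 and 0.175 m and y of spring3_eye in the frame of post1 between 0.16 and 0.176 m)) and x of spring4_tip in the frame of hole1 between -0.011 and 0.011 m and z of spring4_tip in the frame of hole1 between -0.018 and -0.0045 m and x of spring4_eye in the frame of post1 between -0.009 and 0.009 m and z of spring4_eye in the frame of post1 between -0.006 and 0.007 m and ((y of spring4_tip in the frame of hole1 between -0.007 and 0.007 m and y of spring4_eye in the frame of post1 between -0.008 and 0.008 m) or (y of spring4_tip in the frame of hole1 between 0.049 and 0.063 m and y of spring4_eye in the frame of post1 between 0.048 and 0.064 m) or (y of spring4_tip in the frame of hole1 between 0.105 and 0.119 m and y of spring4_eye in the frame of post1 between 0.104 and 0.12 m) or (y of spring4_tip in the frame of hole1 between 0.161 and 0.175 m and y of spring4_eye in the frame of post1 between 0.16 and 0.176 m)) and value of joint pedal between 0.27 and 0.32 rad and horizontal distance between pin_head and lock_hole below 0.01 m and z of pin_head in the frame of lock_hole between 0.035 and 0.054 m and angle between pin_head's own z axis and vertical below 0.2 rad); the robot touches nothing.
It fails at once if a bystander is moved more than 40 mm (distance of any of screwdriver_mid, tin_mid, tape_mid, spray_mid, pushspring_mid from where it was at the start of the episode above 0.04 m).
Of spring1, spring2, spring3, spring4 only 3 to 4 are there at a start; the rules pass over those that are not, and their reading is None.
At some moment in a run one of spring1, spring2, spring3, spring4 may be knocked a few centimetres aside while the robot is not near it.
It also fails if it takes over 208 s, if anything falls off the work surface, if the arm or the gripper's body presses on something with over 40 N, if the wrist force passes 120 N, or if a joint passes its speed limit or range.

## Working session

There is one attempt and no reset: what is moved stays moved. The work goes in short steps, Python scripts to look and compute and a shell command to move; the robot and the scene stay as the last step left them, time stands still between calls to the robot, and variables do not carry over. Pictures are saved under pics/ and viewed, and the job is handed in when it is done.

```bash
ls; mkdir -p pics
cat > look.py <<'E'
import sys,cv2
from rig import arm
import numpy as np
def snap(name,tag,crop=None,scale=1):
    f=arm.grab_frame(name); np.savez(f'pics/{tag}.npz',**{k:v for k,v in f.items()})
    im=f['img']
    if crop: im=im[crop[1]:crop[3],crop[0]:crop[2]]
    if scale!=1: im=cv2.resize(im,None,fx=scale,fy=scale,interpolation=cv2.INTER_CUBIC)
    cv2.imwrite(f'pics/{tag}.png',im); return f
E
python3 - <<'E'
from look import *
for n in ['scene','top','wrist']:
    f=snap(n,n+'0',scale=1.5); print(n,f['camera_matrix'],f['k1'],f['R'],f['t'])
o=arm.get_obs(); print(o)
E
```

```text
pics
scene [[421.20722544   0.         259.49624283]
 [  0.         421.20722544 196.45305329]
 [  0.           0.           1.        ]] -0.12701403752636076 [[ 0.76532799  0.64363841 -0.00163326]
 [ 0.43092249 -0.5142765  -0.74150219]
 [-0.47809923  0.56678857 -0.67094846]] [-0.46372643 -0.08552192  1.42304946]
top [[379.18897108   0.         252.53402255]
 [  0.         379.18897108 190.07444682]
 [  0.           0.           1.        ]] -0.12888255833707368 [[ 0.00588083 -0.99986548 -0.01531136]
 [-0.99023158 -0.00368972 -0.13938364]
 [ 0.1393084   0.01598148 -0.99012007]] [0.14195493 0.49215238 1.11577788]
wrist [[329.10971493   0.         254.90606363]
 [  0.         329.10971493 194.75486021]
 [  0.           0.           1.        ]] -0.04058031644097696 [[ 0.23089427 -0.97297658 -0.00209842]
 [-0.94003192 -0.22363171  0.25754387]
 [-0.25105342 -0.05749282 -0.96626433]] [-0.57391178 -0.02638975  0.39200445]
{'time_s': 0.15, 'joints': array([-1.45797599e+00,  2.76431229e-01,  1.50578257e+00, -1.57277071e-05,
        1.36065785e+00, -1.21006716e-01]), 'dq': array([ 0.0009665 , -0.00170493, -0.00291021,  0.00136684,  0.00132274,
       -0.00010592]), 'effort': array([ 1.94382206e-03, -4.04922938e+01, -2.37432110e+01,  7.02666119e-02,
        3.14848102e-02, -8.27753524e-05]), 'position': array([ 0.13318576, -0.55909489,  0.30203772]), 'tool_rot': array([-4.48623700e-04,  7.84762645e-01, -6.19796081e-01, -4.55796846e-04]), 'contact_force': array([ 0.50938536, -0.20617259,  0.15405558]), 'wrist_torque': array([ 0.04844081, -0.02387584,  0.04270392]), 'gripper_width': 0.09418951732545694}
```

View pics/scene0.png

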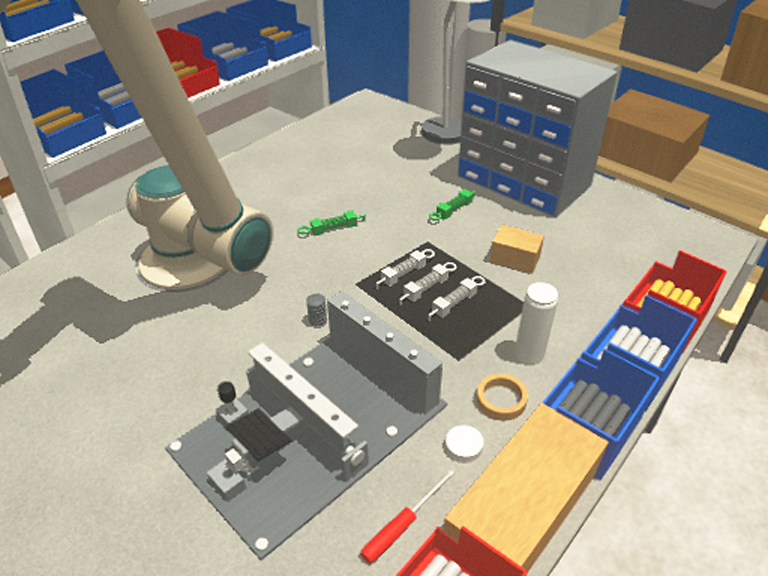

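View pics/top0.png

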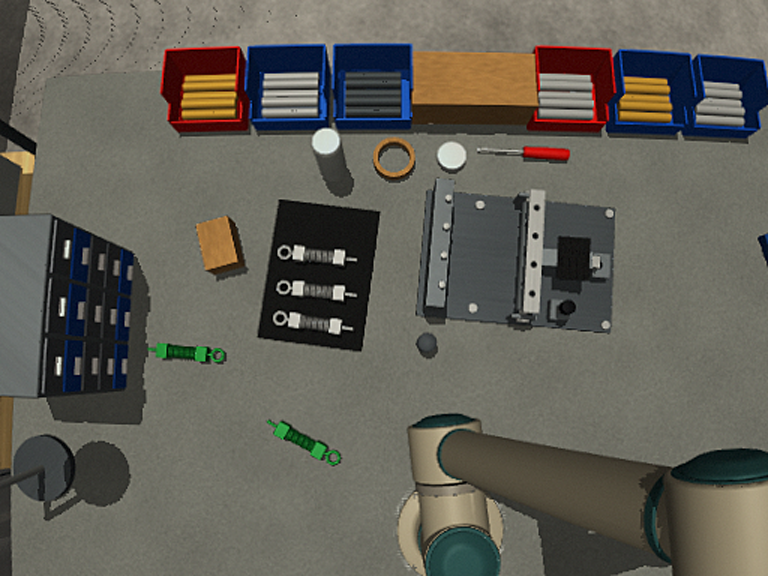

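View pics/wrist0.png

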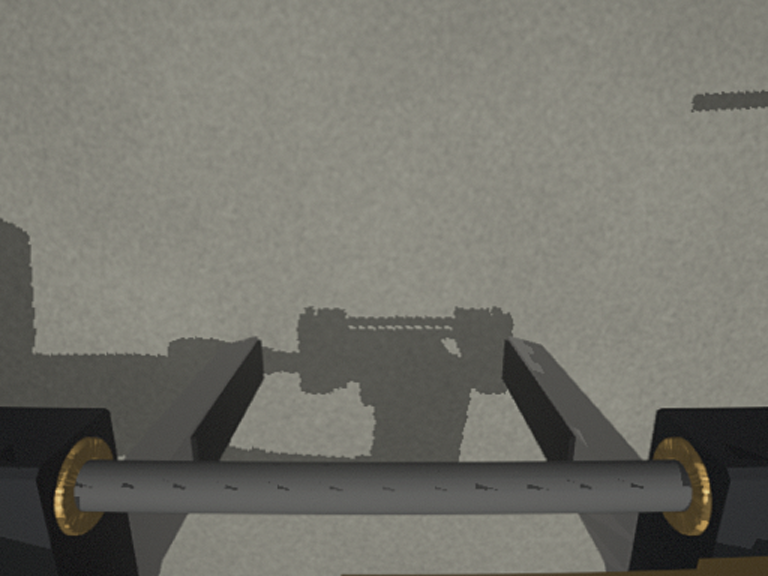

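The top view shows three white springs on the mat at about (310,255), (315,290) and (313,322), with their eyes to the left. The fixture sits at (420–615, 180–330). The two green springs are look-alikes.

```bash
cat >> look.py <<'E'
def px2w(f,u,v,z):
    K=f['camera_matrix'];d=np.array([(u-K[0,2])/K[0,0],(v-K[1,2])/K[1,1]])
    k=float(f['k1']);r=np.linalg.norm(d);s=r
    for _ in range(50): s=r/(1+k*s*s)
    d=d*(s/r if r>0 else 1)
    R=f['R'];c=-R.T@f['t'];ray=R.T@np.array([d[0],d[1],1.])
    return c+ray*(z-c[2])/ray[2]
def w2px(f,X):
    p=f['R']@np.array(X)+f['t'];d=p[:2]/p[2];d=d*(1+float(f['k1'])*(d@d))
    K=f['camera_matrix'];return d[0]*K[0,0]+K[0,2],d[1]*K[1,1]+K[1,2]
def crop(tag,out,box,scale):
    f=dict(np.load(f'pics/{tag}.npz'));im=f['img'][box[1]:box[3],box[0]:box[2]]
    cv2.imwrite(f'pics/{out}.png',cv2.resize(im,None,fx=scale,fy=scale,interpolation=cv2.INTER_CUBIC))
E
python3 - <<'E'
from look import *
crop('top0','c1',(170,125,265,240),5)
crop('top0','c2',(275,115,415,225),5)
f=dict(np.load('pics/top0.npz'))
print(px2w(f,200,200,.015))
E
```

```text
[0.46273646 0.30704295 0.015     ]
```

View pics/c1.png

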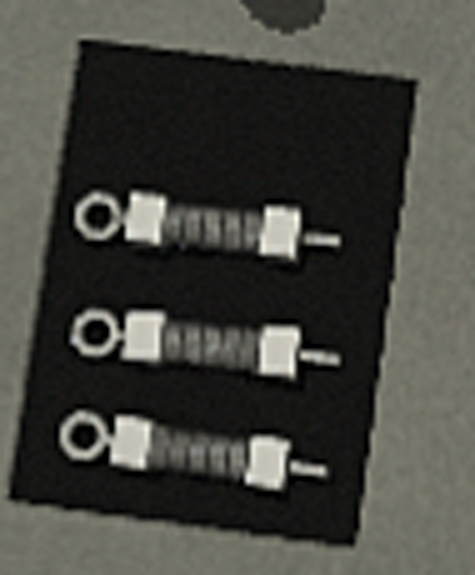

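View pics/c2.png

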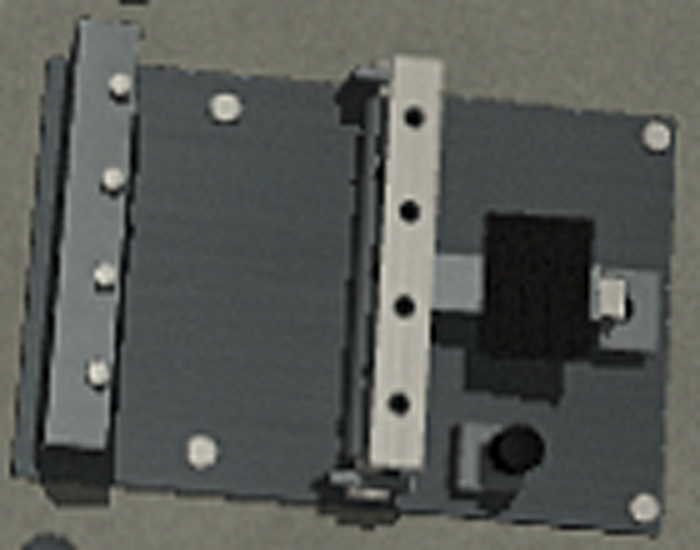

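The springs lie 2–5° off the image rows, with eye centres at crop (98,214), (96,333) and (84,435). The fixture shows holes at (414,117)…(399,403), posts at (120,85)…(97,373), tread middle at (539,285) and pin knob at (517,449).

Run:
```python
from look import *
np.set_printoptions(precision=4,suppress=True)
f=dict(np.load('pics/top0.npz'))
def c2(u,v,z): return px2w(f,275+(u+.5)/5-.5,115+(v+.5)/5-.5,z)
def c1(u,v,z): return px2w(f,170+(u+.5)/5-.5,125+(v+.5)/5-.5,z)
H=np.array([c2(*p,.117) for p in [(414,117),(409,212),(404,307),(399,403)]])
P=np.array([c2(*p,.1295) for p in [(120,85),(113,179),(105,274),(97,373)]])
print(H,'\n',P);print(np.linalg.norm(np.diff(H,axis=0),axis=1),np.linalg.norm((P-H)[:,:2],axis=1))
print('yawH',np.degrees(np.arctan2(*(H[3]-H[0])[1::-1])),np.degrees(np.arctan2(*(P-H).mean(0)[1::-1])))
for n,e,b,h in [('A',(98,214),(145,218),(281,232)),('B',(96,333),(143,336),(280,350)),('C',(84,435),(132,442),(268,462))]:
  E=c1(*e,.016);B=c1(*b,.030);T=c1(*h,.030)
  d=B-T;print(n,E,B,T,np.linalg.norm((E-B)[:2]),np.linalg.norm((B-T)[:2]),np.degrees(np.arctan2((E-T)[1],(E-T)[0])))
print('tread',c2(539,285,.09),'knob',c2(517,449,.1),'lock?',c2(630,308,.036))
```

```text
[[ 0.6336 -0.1602  0.117 ]
 [ 0.5771 -0.155   0.117 ]
 [ 0.5216 -0.15    0.117 ]
 [ 0.4664 -0.1453  0.117 ]] 
 [[0.6474 0.0122 0.1295]
 [0.5922 0.017  0.1295]
 [0.5373 0.0222 0.1295]
 [0.4811 0.0273 0.1295]]
[0.0568 0.0557 0.0554] [0.1729 0.1726 0.1729 0.1732]
yawH 174.90912950737865 85.0792307906131
A [0.5653 0.3437 0.016 ] [0.5599 0.3116 0.03  ] [0.5513 0.2271 0.03  ] 0.032500156396988805 0.08497661602486381 83.14122070006609
B [0.4899 0.3426 0.016 ] [0.4863 0.3109 0.03  ] [0.478  0.2265 0.03  ] 0.03196048036091338 0.08476608949253434 84.12266510408546
C [0.4264 0.3483 0.016 ] [0.4212 0.316  0.03  ] [0.4096 0.2328 0.03  ] 0.03272634986500383 0.0840413229469382 81.7162738312568
tread [ 0.5401 -0.2384  0.09  ] knob [ 0.4421 -0.218   0.1   ] lock? [ 0.5365 -0.314   0.036 ]
```

```bash
cat > plan.py <<'E'
from look import *
from scipy.spatial.transform import Rotation as Ro
np.set_printoptions(precision=4,suppress=True)
def pose():
    o=arm.get_obs();q=o['tool_rot'];return np.array(o['position']),Ro.from_quat([q[1],q[2],q[3],q[0]]),o
def tgtR(s,pitch=0,flip=False):
    """s: spring direction deg (hook->eye). tool x = s-90 (right of s), z down; pitch>0 lifts eye end"""
    a=np.radians(s-90+(180 if flip else 0));x=np.array([np.cos(a),np.sin(a),0]);z=np.array([0,0,-1.]);y=np.cross(z,x)
    R=Ro.from_matrix(np.c_[x,y,z])
    sd=np.radians(s);lat=np.array([np.sin(sd),-np.cos(sd),0]) # s x up
    return Ro.from_rotvec(np.radians(pitch)*lat)*R
def to(g,s,pitch=0,flip=False,off=0.078):
    p,R,o=pose();T=tgtR(s,pitch,flip);tcp=np.array(g)-T.apply([0,0,off])
    sh=R.inv().apply(tcp-p)*1000;rv=(R.inv()*T).as_rotvec(degrees=True)
    print('t',round(o['time_s'],2),'tcp',p,'grasp',p+R.apply([0,0,off]),'F',np.round(o['contact_force'],1),'w',round(o['gripper_width'],4))
    print('shift mm (now axes)',np.round(sh,1),'turn deg',np.round(rv,2),'shift in new axes',np.round(T.inv().apply(tcp-p)*1000,1))
E
python3 - <<'E'
from plan import *
to([.56,.29,.222],83.7)
p,R,o=pose();f=dict(np.load('pics/wrist0.npz'))
c=-f['R'].T@f['t'];print('cam in tool',R.inv().apply(c-p),R.inv().as_matrix()@f['R'].T)
E
```

```text
t 0.15 tcp [ 0.1332 -0.5591  0.302 ] grasp [ 0.1332 -0.559   0.224 ] F [ 0.5 -0.2  0.2] w 0.0942
shift mm (now axes) [-727.1 -611.9    3. ] turn deg [ -0.05   0.06 -70.3 ] shift in new axes [ 331.1 -890.8    2. ]
cam in tool [-0.0001 -0.075  -0.0823] [[ 1.     -0.0006 -0.001 ]
 [ 0.0008  0.9662  0.2577]
 [ 0.0008 -0.2577  0.9662]]
```

```bash
python3 -m pendant '[[[0,0,0,0,0,0,-10],[0,0,0,0,0,0,-10],[0,0,0,0,0,0,-10],[0,0,0,0,0,0,-10],[0,0,0,0,0,0,-10],[0,0,0,0,0,0,-10],[0,0,0,0,0,0,-10.3]]]' 30; python3 -m pendant '[[[0,18,-48,0,0,0,0],[0,18,-48,0,0,0,0],[0,18,-48,0,0,0,0],[0,18,-48,0,0,0,0],[0,18,-48,0,0,0,0],[0,18,-48,0,0,0,0],[0,18,-48,0,0,0,0],[0,18,-48,0,0,0,0]]]';python3 -m pendant '[[[0,18,-48,0,0,0,0],[0,18,-48,0,0,0,0],[0,18,-48,0,0,0,0],[0,18,-48,0,0,0,0],[0,18,-48,0,0,0,0],[0,18,-48,0,0,0,0],[0,18,-48,0,0,0,0],[0,18,-48,0,0,0,0]]]'
python3 - <<'E'
from plan import *
to([.56,.29,.222],83.7)
snap('wrist','w1',scale=1.5)
E
```

```text
time_s: 1.02
position: [0.1332, -0.5592, 0.3023]
tool_rot: [-0.0, 0.999, -0.052, -0.0]
contact_force: [-0.6, 0.6, 0.3]
gripper_width: 0.0467
time_s: 2.02
position: [0.3189, -0.1919, 0.3027]
tool_rot: [0.0, 0.998, -0.055, 0.0]
contact_force: [0.2, -0.3, -0.7]
gripper_width: 0.0471
time_s: 3.02
position: [0.5042, 0.174, 0.3024]
tool_rot: [0.0, 0.999, -0.055, -0.0]
contact_force: [0.9, -0.5, 0.1]
gripper_width: 0.0464
t 3.02 tcp [0.5042 0.174  0.3024] grasp [0.5042 0.174  0.2244] F [ 0.9 -0.5  0.1] w 0.0464
shift mm (now axes) [  42.8 -121.4    2.3] turn deg [0.03 0.01 0.02] shift in new axes [  42.7 -121.4    2.4]
```

```bash
python3 -m pendant '[[[0,10,-40,0,0,0,0],[0,10,-40,0,0,0,0],[0,10,-41,0,0,0,0],[0,0,0,0,0,0,0],[0,0,0,0,0,0,0]]]'
python3 - <<'E'
from plan import *
p,R,o=pose();print(p)
snap('wrist','w2',scale=1.5)
E
```

```text
time_s: 3.7
position: [0.5464, 0.2887, 0.3021]
tool_rot: [0.001, 0.998, -0.055, -0.001]
contact_force: [0.2, -0.1, 0.8]
gripper_width: 0.047
[0.5464 0.2887 0.3021]
```

View pics/w2.png

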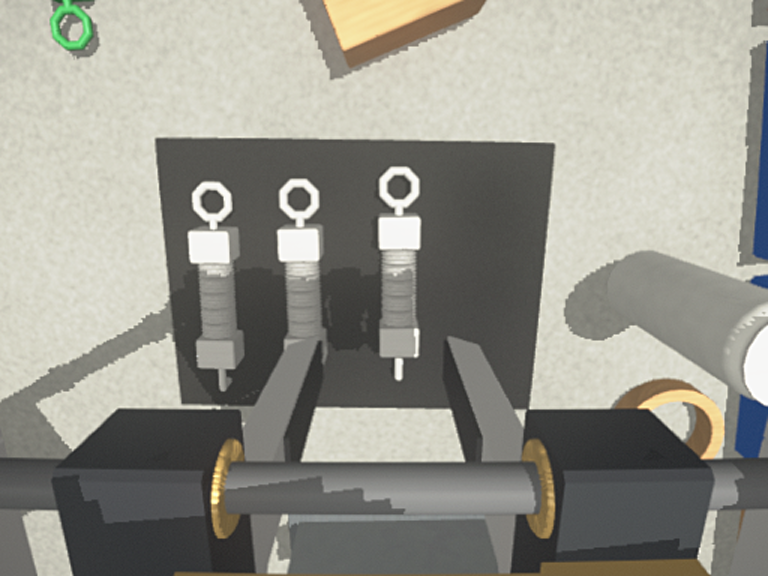

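Run:
```python
from plan import *
f=dict(np.load('pics/w2.npz'))
c=lambda u,v,z: px2w(f,(u+.5)/1.5-.5,(v+.5)/1.5-.5,z)
for n,e,b,h in [('A',(399,188),(399.5,232),(398.5,360)),('B',(299,200),(300,243),None),('C',(212,202),(213.5,245),(222,370))]:
  E=c(*e,.016);B=c(*b,.030);d=E-B
  print(n,E,B,np.linalg.norm(d[:2]),np.degrees(np.arctan2(d[1],d[0])))
  if h:
    H=c(*h,.016);d=E-H;print(H,np.linalg.norm(d[:2]),np.degrees(np.arctan2(d[1],d[0])))
```

```text
A [0.5642 0.3425 0.016 ] [0.561  0.3123 0.03  ] 0.030387060742648762 84.00146924547536
[0.55   0.2079 0.016 ] 0.13533207023021152 83.98171348492323
B [0.49   0.3421 0.016 ] [0.4885 0.3123 0.03  ] 0.02978934514392134 87.13088834296693
C [0.4254 0.348  0.016 ] [0.4254 0.318  0.03  ] 0.03004654249155392 89.911434894403
[0.4067 0.2147 0.016 ] 0.13462435119455488 82.02007999583309
```

Run:
```python
from plan import *
to([.5612,.3112,.025],84.0)
```

```text
t 3.75 tcp [0.5464 0.2883 0.3024] grasp [0.5463 0.2882 0.2244] F [-0.8  0.2  0.2] w 0.0472
shift mm (now axes) [ 12.4 -24.6 199.3] turn deg [ 0.07  0.05 -0.33] shift in new axes [ 12.3 -24.3 199.4]
```

```bash
python3 -m pendant '[[[-0.25,6.2,-12.3,20,0,0,0],[-0.25,6.2,-12.3,30,0,0,-0.3],[-0.25,0,0,40,0,0,0],[-0.25,0,0,40,0,0,0],[-0.25,0,0,40,0,0,0],[-0.25,0,0,20,0,0,0],[-0.25,0,0,9,0,0,0],[-0.25,0,0,0,0,0,0]]]' 30
python3 - <<'E'
from plan import *
to([.5612,.3112,.025],84.0)
E
```

```text
time_s: 4.75
position: [0.5619, 0.3121, 0.1029]
tool_rot: [0.0, 0.999, -0.053, -0.0]
contact_force: [-0.2, -0.5, 0.9]
gripper_width: 0.0588
t 4.75 tcp [0.5619 0.3121 0.1029] grasp [0.5618 0.3121 0.0249] F [-0.2 -0.5  0.9] w 0.0588
shift mm (now axes) [-0.6  1.  -0.1] turn deg [ 0.03  0.05 -0.03] shift in new axes [-0.6  1.  -0.1]
```

```bash
python3 -m pendant '[[[1,0,0,0,0,0,0],[1,0,0,0,0,0,0],[1,0,0,0,0,0,0],[1,0,0,-30,0,0,0],[1,0,0,-40,0,0,0],[1,0,0,-50,0,0,0],[1,0,0,-50,0,0,0],[1,0,0,0,0,0,0]]]' 45
python3 - <<'E'
from plan import *
to([.64,.28,.19],85.1)
snap('wrist','w3',scale=1.5)
E
```

```text
time_s: 5.75
position: [0.5637, 0.3132, 0.2788]
tool_rot: [-0.002, 0.999, -0.052, 0.005]
contact_force: [-0.0, 0.0, -2.3]
gripper_width: 0.0295
t 5.75 tcp [0.5637 0.3132 0.2788] grasp [0.5644 0.3136 0.2008] F [-0.   0.  -2.3] w 0.0295
shift mm (now axes) [79.3 25.1 11.3] turn deg [-0.28 -0.51 -1.1 ] shift in new axes [78.9 26.6 10.8]
```

View pics/w3.png

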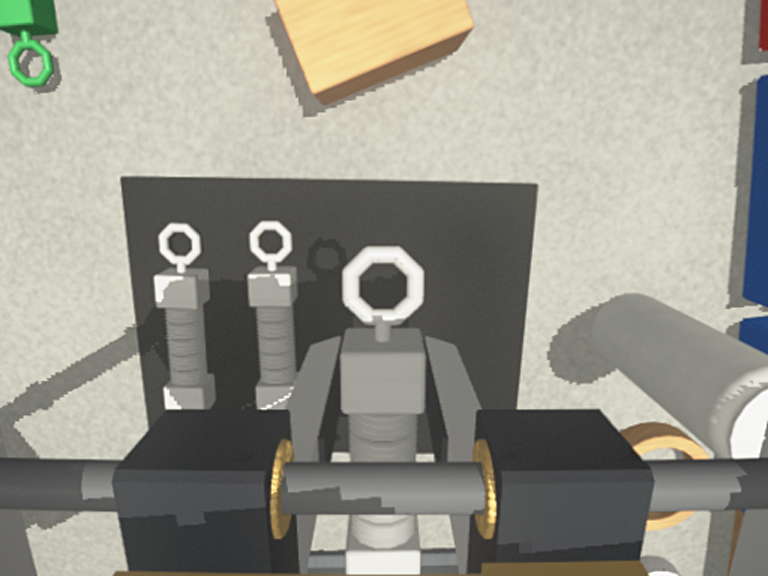

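Run:
```python
from plan import *
f=dict(np.load('pics/w3.npz'));p,R,o=pose()
E=px2w(f,(383+.5)/1.5-.5,(286+.5)/1.5-.5,.192);print(E,R.inv().apply(E-p))
f=dict(np.load('pics/top0.npz'));print('topcam',-f['R'].T@f['t'])
to([.60,-.05,.24],85)
```

```text
[0.5681 0.3455 0.192 ] [ 0.0019 -0.0331  0.0838]
topcam [0.3311 0.1259 1.1755]
t 5.8 tcp [0.5624 0.3127 0.2757] grasp [0.5627 0.3128 0.1977] F [-0.1  0.1 -2.8] w 0.0298
shift mm (now axes) [ 75.5 356.7 -42.7] turn deg [-0.12 -0.22 -1.  ] shift in new axes [ 69.1 358.  -42.3]
```

```bash
python3 -m pendant '[[[1,9,44,-7,0,0,-1],[1,9,45,-7,0,0,0],[1,9,45,-7,0,0,0],[1,9,45,-7,0,0,0],[1,9,45,-7,0,0,0],[1,9,45,-7,0,0,0],[1,9,45,0,0,0,0],[1,7,43,0,0,0,0]]]'
python3 -m pendant '[[[1,0,0,0,0,0,0],[1,0,0,0,0,0,0],[1,0,0,0,0,0,0]]]'
python3 - <<'E'
from plan import *
to([.60,-.05,.24],85)
snap('wrist','w4',scale=1.5)
snap('top','t4',(260,90,420,230),5)
E
```

```text
time_s: 6.8
position: [0.5989, -0.0508, 0.3132]
tool_rot: [-0.0, 0.999, -0.044, -0.002]
contact_force: [0.8, 0.4, -2.0]
gripper_width: 0.0299
time_s: 7.18
position: [0.5994, -0.0482, 0.3149]
tool_rot: [-0.0, 0.999, -0.043, -0.001]
contact_force: [1.2, 0.5, -1.3]
gripper_width: 0.0298
t 7.17 tcp [ 0.5994 -0.0482  0.3149] grasp [ 0.5992 -0.0481  0.2369] F [ 1.2  0.5 -1.3] w 0.0298
shift mm (now axes) [ 0.8  1.8 -3.1] turn deg [-0.04  0.09  0.07] shift in new axes [ 0.8  1.8 -3.1]
```

View pics/w4.png

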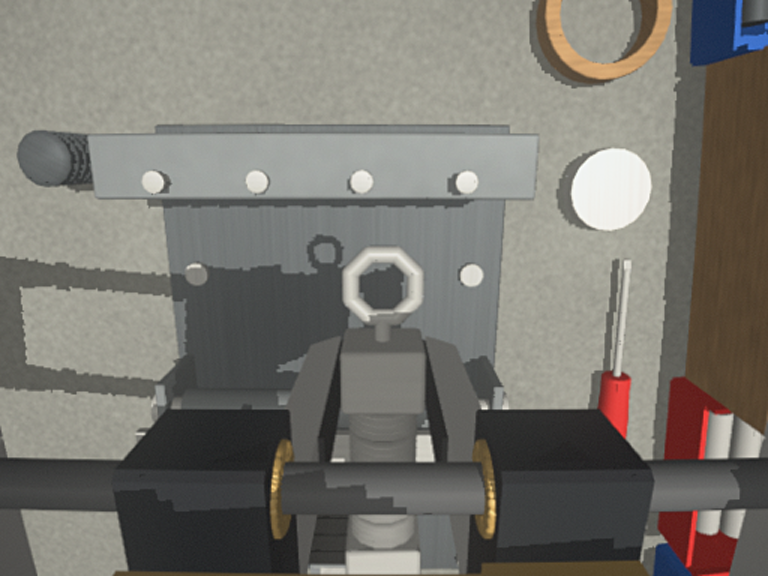

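View pics/t4.png

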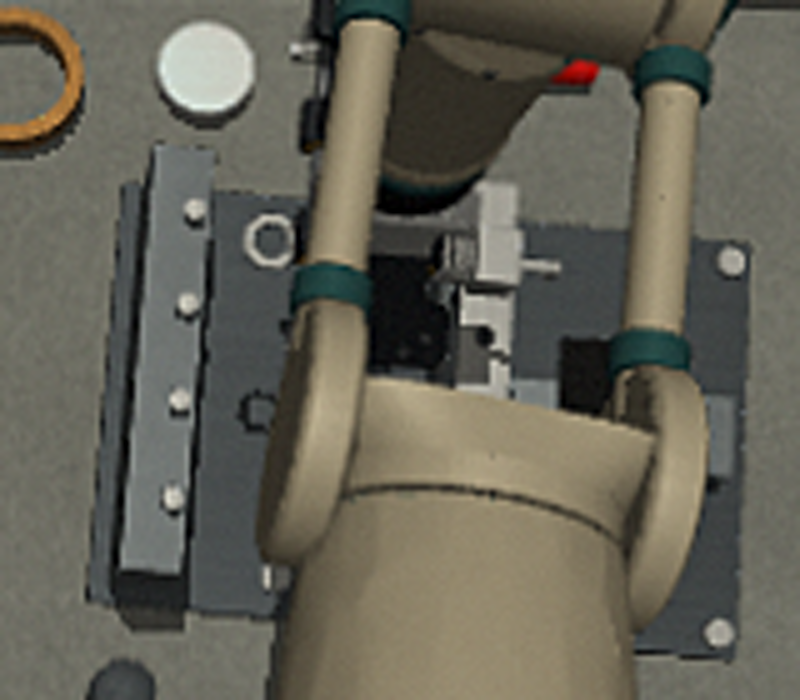

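Run:
```python
from plan import *
f=dict(np.load('pics/w4.npz'));p,R,o=pose()
c=lambda u,v,z: px2w(f,(u+.5)/1.5-.5,(v+.5)/1.5-.5,z)
P=np.array([c(u,v,.1295) for u,v in [(467,181),(361,181),(257,181),(153,181)]]);print(P,P.mean(0))
E=c(383,286,p[2]-.0838);print('eye',E)
t=dict(np.load('pics/t4.npz'));c=lambda u,v,z: px2w(t,260+(u+.5)/5-.5,90+(v+.5)/5-.5,z)
print('top eye',c(268,240,.23),'hook',c(558,267,.23), c(558,267,.225))
P=np.array([c(u,v,.1295) for u,v in [(195,211),(187,305),(179,401),(173,499)]]);print(P,P.mean(0))
```

```text
[[0.6494 0.0126 0.1295]
 [0.5933 0.0175 0.1295]
 [0.5382 0.0224 0.1295]
 [0.4823 0.0276 0.1295]] [0.5658 0.02   0.1295]
eye [ 0.6023 -0.0152  0.2316]
top eye [ 0.6013 -0.0144  0.23  ] hook [ 0.5884 -0.1655  0.23  ] [ 0.5897 -0.167   0.225 ]
[[0.6469 0.0122 0.1295]
 [0.5916 0.0175 0.1295]
 [0.5362 0.0228 0.1295]
 [0.4806 0.0267 0.1295]] [0.5638 0.0198 0.1295]
```

```bash
cat >> plan.py <<'E'
UX=np.array([np.cos(np.radians(85)),np.sin(np.radians(85)),0]);UY=np.array([-UX[1],UX[0],0])
HM=np.array([.5501,-.1518,.117]);PM=np.array([.5651,.0195,.120])
def hole(i): return HM+UY*(i-2.5)*.056
def post(i): return PM+UY*(i-2.5)*.056
EY,EZ=.0335,.0085
def hookto(corner,pitch=0,stretch=0,s=85):
    T=tgtR(s,pitch);sd=-T.as_matrix()[:,1];up=-T.as_matrix()[:,2]
    g=np.array(corner)+sd*(.150-EY+stretch)+up*EZ
    print('corner',np.array(corner),'eye',np.array(corner)+sd*(.150+stretch),'grasp target',g);to(g,s,pitch)
def athole(i,z,dx=-.0005,pitch=0,stretch=0,dy=0,s=85):
    h=hole(i)+UX*dx+UY*dy;h[2]=z;hookto(h,pitch,stretch,s)
def where(s=85):
    p,R,o=pose();M=R.as_matrix()
    e=p+R.apply([0,-EY,.078+EZ]);c=p+R.apply([0,.15-EY,.078+EZ])
    print('eye',e,'corner',c)
E
python3 - <<'E'
from plan import *
athole(1,.145,pitch=6)
E
```

```text
corner [ 0.6337 -0.1596  0.145 ] eye [ 0.6467 -0.011   0.1607] grasp target [ 0.6438 -0.0451  0.1656]
t 7.28 tcp [ 0.5996 -0.0482  0.3154] grasp [ 0.5995 -0.0482  0.2374] F [ 0.2 -0.2 -0.9] w 0.0294
shift mm (now axes) [43.8  1.3 72.2] turn deg [5.99 0.03 0.09] shift in new axes [43.7  8.7 71.7]
```

```bash
python3 -m pendant '[[[1,22,0.6,0,0,0,0],[1,22,0.6,0,0,0,0],[1,0,0,30,3,0,0],[1,0,0,25,3,0,0],[1,0,0,17,0,0,0],[1,0,0,0,0,0,0],[1,0,0,0,0,0,0]]]'
python3 - <<'E'
from plan import *
athole(1,.145,pitch=6)
snap('top','t5',(300,90,400,190),7)
snap('scene','s5',(150,200,310,330),5)
E
```

```text
time_s: 8.15
position: [0.6443, -0.0509, 0.2449]
tool_rot: [-0.052, 0.998, -0.043, 0.003]
contact_force: [0.1, 0.1, -1.3]
gripper_width: 0.0297
corner [ 0.6337 -0.1596  0.145 ] eye [ 0.6467 -0.011   0.1607] grasp target [ 0.6438 -0.0451  0.1656]
t 8.15 tcp [ 0.6443 -0.0509  0.2449] grasp [ 0.6452 -0.0429  0.1673] F [ 0.1  0.1 -1.3] w 0.0297
shift mm (now axes) [-1.1  2.6  1.4] turn deg [ 0.04 -0.11  0.06] shift in new axes [-1.1  2.6  1.4]
```

View pics/t5.png

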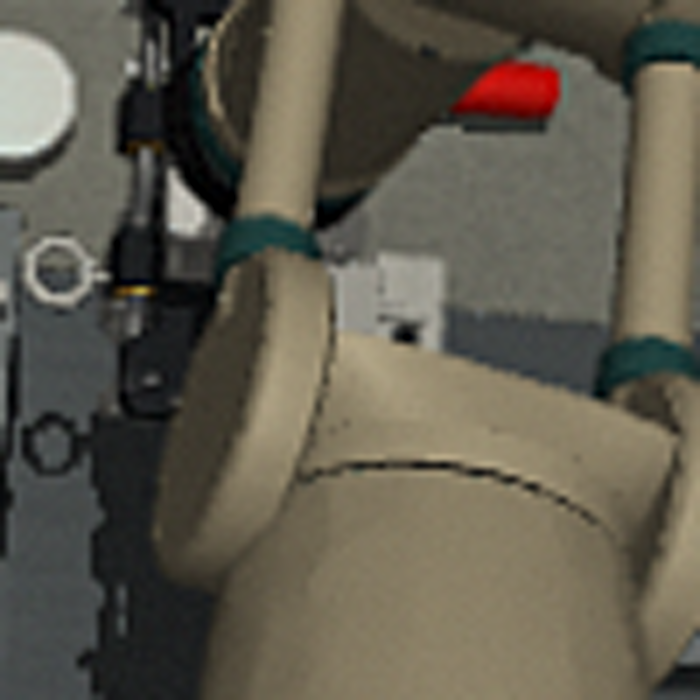

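View pics/s5.png

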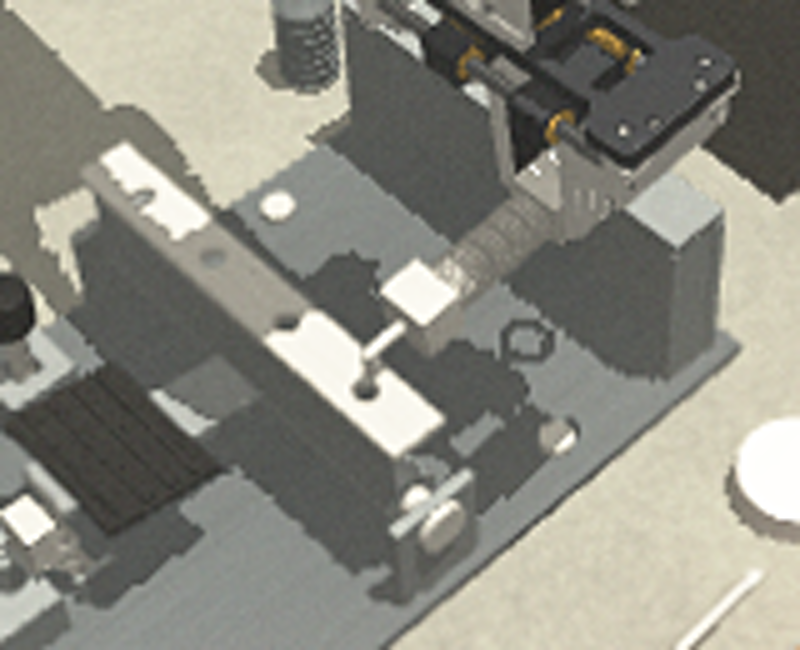

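Run:
```python
from plan import *
f=dict(np.load('pics/s5.npz'))
def pc(X):
    u,v=w2px(f,X);return np.round([(u-150+.5)*5-.5,(v-200+.5)*5-.5],1)
for i in (1,2,3,4): print(i,pc(hole(i)))
where();p,R,o=pose()
c=p+R.apply([0,.15-EY,.078+EZ]);print(pc(c),'tip',pc(p+R.apply([0,.15-EY,.078+EZ+.014])), 'block top end',pc(p+R.apply([0,.15-.022-EY,.078+EZ-.014])))
athole(1,.1205,pitch=6)
```

```text
1 [370.5 386.4]
2 [291.3 317.8]
3 [216.9 252.9]
4 [146.9 191.7]
eye [ 0.6482 -0.009   0.1627] corner [ 0.6354 -0.1576  0.1471]
[371.3 345. ] tip [375.7 362.5] block top end [403.5 296.5]
corner [ 0.6337 -0.1596  0.1205] eye [ 0.6467 -0.011   0.1362] grasp target [ 0.6438 -0.0451  0.1411]
t 8.25 tcp [ 0.6444 -0.0511  0.2452] grasp [ 0.6453 -0.0431  0.1676] F [-0.1  0.2 -0.8] w 0.0294
shift mm (now axes) [-1.2  4.9 26.1] turn deg [ 0.04 -0.15  0.05] shift in new axes [-1.1  5.  26.1]
```

Run:
```python
from plan import *
crop('s5','s5z',(215,235,275,290),12)
```

```text
(no output)
```

View pics/s5z.png

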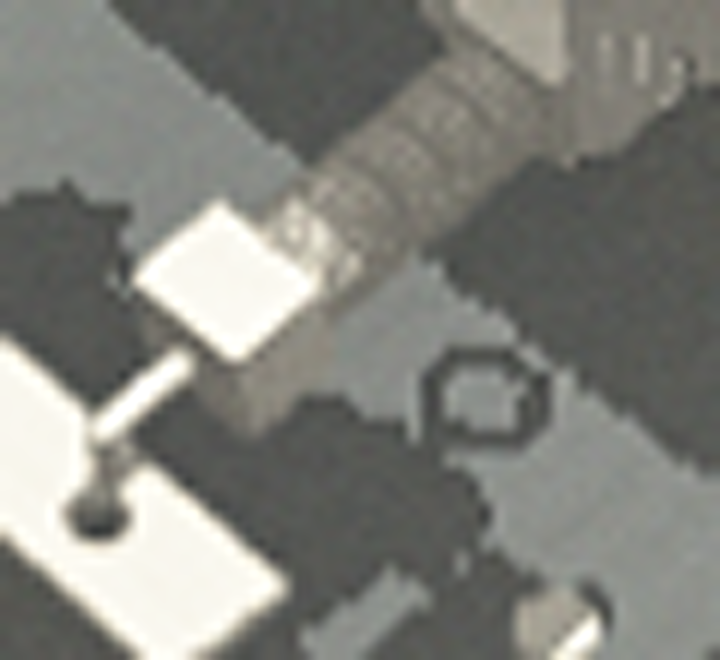

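Run:
```python
from plan import *
f=dict(np.load('pics/s5.npz'));p,R,o=pose()
obs={'bc':(215+229.5/12-.5,235+283.5/12-.5),'corner':(215+98.5/12-.5,235+435.5/12-.5),'tipend':(215+103/12-.5,235+500/12-.5)}
for phi in (0,-2,-4,-6):
  Q=R*Ro.from_rotvec([np.radians(phi),0,0])
  g=p+R.apply([0,0,.078])
  F=lambda y,z: np.round(w2px(f,g+Q.apply([0,y,z])),1)
  print(phi,'bc',F(.116-EY,EZ-.014),'corner',F(.15-EY,EZ),'tip',F(.15-EY,EZ+.014),g+Q.apply([0,.15-EY,EZ]))
print(obs)
print('hole',w2px(f,hole(1)), 'obs hole',215+99/12-.5,235+515/12-.5)
```

```text
0 bc [234.2 255.6] corner [223.9 268.6] tip [224.7 272.1] [ 0.6354 -0.1576  0.1471]
-2 bc [234.2 254.8] corner [223.5 267.6] tip [224.2 271.3] [ 0.6353 -0.1583  0.1511]
-4 bc [234.1 253.9] corner [223.2 266.6] tip [223.8 270.4] [ 0.6352 -0.1588  0.1551]
-6 bc [234.1 253.1] corner [223.  265.6] tip [223.4 269.5] [ 0.6352 -0.1591  0.1592]
{'bc': (233.625, 258.125), 'corner': (222.70833333333334, 270.7916666666667), 'tipend': (223.08333333333334, 276.1666666666667)}
hole (np.float64(223.70986189409803), np.float64(276.87357364025905)) obs hole 222.75 277.4166666666667
```

```bash
cat >> plan.py <<'E'
SAG=4.0
def hookto(corner,pitch=0,stretch=0,s=85,sag=None):
    sag=SAG if sag is None else sag
    T=tgtR(s,pitch);sd=-T.as_matrix()[:,1];up=-T.as_matrix()[:,2]
    g=np.array(corner)+sd*(.150-EY+stretch)+up*EZ
    print('corner',np.array(corner),'eye',np.array(corner)+sd*(.150+stretch),'grasp target',g);to(g,s,pitch-sag)
E
python3 - <<'E'
from plan import *
athole(1,.137,pitch=6);athole(1,.1205,pitch=6);athole(1,.1205,pitch=6,stretch=.023)
E
```

```text
corner [ 0.6337 -0.1596  0.137 ] eye [ 0.6467 -0.011   0.1527] grasp target [ 0.6438 -0.0451  0.1576]
t 8.25 tcp [ 0.6444 -0.0511  0.2452] grasp [ 0.6453 -0.0431  0.1676] F [-0.1  0.2 -0.8] w 0.0294
shift mm (now axes) [-1.2 -2.2  9.9] turn deg [-3.96 -0.15  0.04] shift in new axes [-1.1 -2.9  9.7]
corner [ 0.6337 -0.1596  0.1205] eye [ 0.6467 -0.011   0.1362] grasp target [ 0.6438 -0.0451  0.1411]
t 8.25 tcp [ 0.6444 -0.0511  0.2452] grasp [ 0.6453 -0.0431  0.1676] F [-0.1  0.2 -0.8] w 0.0294
shift mm (now axes) [-1.2 -0.5 26.3] turn deg [-3.96 -0.15  0.04] shift in new axes [-1.1 -2.3 26.2]
corner [ 0.6337 -0.1596  0.1205] eye [0.6487 0.0118 0.1386] grasp target [ 0.6458 -0.0223  0.1435]
t 8.25 tcp [ 0.6444 -0.0511  0.2452] grasp [ 0.6453 -0.0431  0.1676] F [-0.1  0.2 -0.8] w 0.0294
shift mm (now axes) [ -1.2 -23.5  26.3] turn deg [-3.96 -0.15  0.04] shift in new axes [ -1.1 -25.3  24.6]
```

```bash
python3 -m pendant '[[[1,-0.6,-3.5,8,-2,0,0],[1,0,0,0,-2,0,0],[1,0,0,0,0,0,0],[1,0,0,0,0,0,0]]]'
python3 - <<'E'
from plan import *
athole(1,.137,pitch=6)
snap('scene','s6',(215,235,275,290),12)
snap('wrist','w6',scale=1.5)
f=dict(np.load('pics/s6.npz'));p,R,o=pose()
g=p+R.apply([0,0,.078])
for phi in (2,4,6):
  Q=R*Ro.from_rotvec([np.radians(phi),0,0])
  F=lambda y,z: np.round((np.array(w2px(f,g+Q.apply([0,y,z])))+[-215.5+.0,-234.5+.5-.0])*12,0)
  print(phi,'bc',F(.116-EY,EZ-.014),'corner',F(.15-EY,EZ),'tip',F(.15-EY,EZ+.014),g+Q.apply([0,.15-EY,EZ]))
E
```

```text
time_s: 8.75
position: [0.6436, -0.0468, 0.2364]
tool_rot: [-0.017, 0.999, -0.043, 0.001]
contact_force: [-0.3, 0.5, -1.0]
gripper_width: 0.0298
corner [ 0.6337 -0.1596  0.137 ] eye [ 0.6467 -0.011   0.1527] grasp target [ 0.6438 -0.0451  0.1576]
t 8.75 tcp [ 0.6436 -0.0468  0.2364] grasp [ 0.6439 -0.0441  0.1584] F [-0.3  0.5 -1. ] w 0.0298
shift mm (now axes) [-0.   1.   0.7] turn deg [ 0.01 -0.02  0.02] shift in new axes [-0.   1.   0.7]
2 bc [215. 282.] corner [ 88. 435.] tip [ 97. 478.] [ 0.6337 -0.1596  0.1417]
4 bc [216. 292.] corner [ 92. 447.] tip [103. 488.] [ 0.6338 -0.159   0.1377]
6 bc [217. 301.] corner [ 97. 457.] tip [109. 497.] [ 0.6338 -0.1582  0.1337]
```

View pics/s6.png

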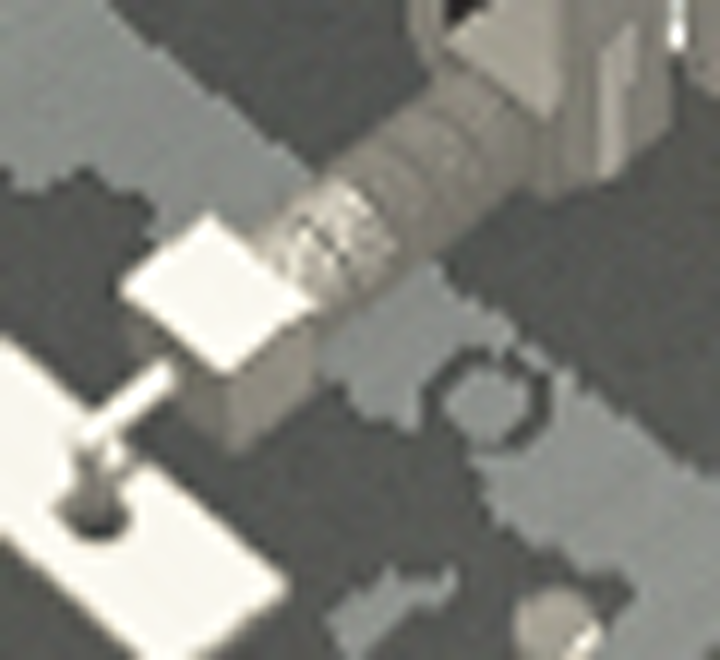

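View pics/w6.png

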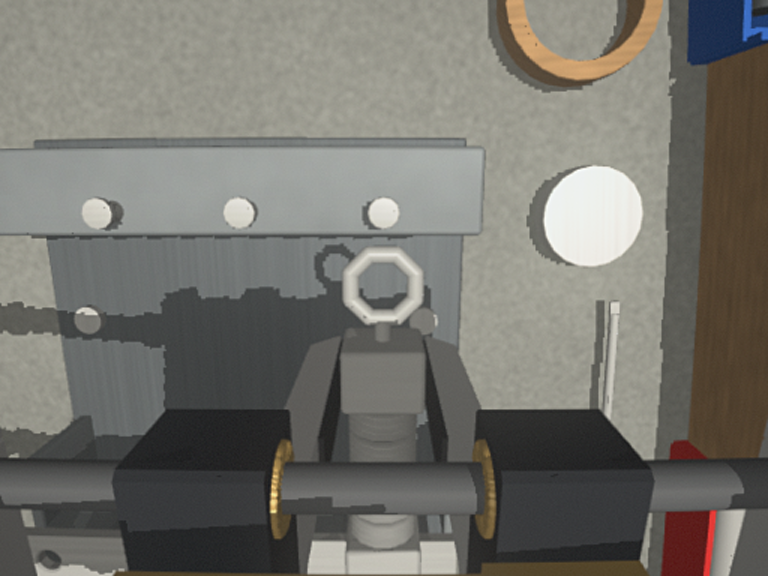

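```bash
python3 -m pendant '[[[1,0,0,5,0,0,0],[1,0,0,4,0,0,0],[1,0,0,0,0,0,0]]]'; python3 -m pendant '[[[1,0,0,4,0,0,0],[1,0,0,3,0,0,0],[1,0,0,0,0,0,0]]]'
python3 - <<'E'
from plan import *
athole(1,.1205,pitch=6)
snap('scene','s7',(215,235,275,290),12)
E
```

```text
time_s: 9.22
position: [0.6432, -0.0468, 0.2265]
tool_rot: [-0.017, 0.999, -0.044, 0.0]
contact_force: [0.0, -0.5, -1.0]
gripper_width: 0.0299
time_s: 9.6
position: [0.6434, -0.0464, 0.2198]
tool_rot: [-0.017, 0.999, -0.044, 0.0]
contact_force: [0.7, -1.1, -1.3]
gripper_width: 0.0299
corner [ 0.6337 -0.1596  0.1205] eye [ 0.6467 -0.011   0.1362] grasp target [ 0.6438 -0.0451  0.1411]
t 9.6 tcp [ 0.6434 -0.0464  0.2198] grasp [ 0.6436 -0.0437  0.1419] F [ 0.7 -1.1 -1.3] w 0.0299
shift mm (now axes) [0.3 1.4 0.7] turn deg [-0.    0.04 -0.  ] shift in new axes [0.3 1.4 0.7]
```

View pics/s7.png

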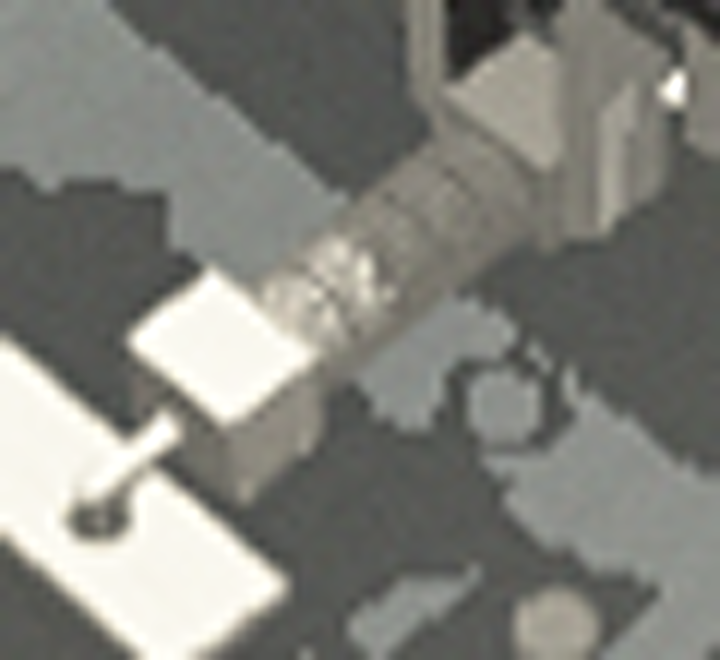

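```bash
python3 - <<'E'
from plan import *
athole(1,.120,pitch=6,stretch=.0225)
print(post(1))
E
python3 -m pendant '[[[1,0,-3,0.2,0,0,0],[1,0,-4,-0.3,0,0,0],[1,0,-4,-0.4,0,0,0],[1,0,-4,-0.4,0,0,0],[1,0,0,0,0,0,0]]]'
python3 - <<'E'
from plan import *
athole(1,.120,pitch=6,stretch=.0225)
snap('scene','s8',(215,200,295,290),8)
snap('wrist','w8',scale=1.5)
E
```

```text
corner [ 0.6337 -0.1596  0.12  ] eye [0.6487 0.0113 0.138 ] grasp target [ 0.6457 -0.0228  0.143 ]
t 9.65 tcp [ 0.6435 -0.0465  0.22  ] grasp [ 0.6437 -0.0438  0.1421] F [ 0.9  0.  -2. ] w 0.0298
shift mm (now axes) [  0.1 -21.1  -0.2] turn deg [ 0.    0.02 -0.01] shift in new axes [  0.1 -21.1  -0.2]
[0.6488 0.0122 0.12  ]
time_s: 10.28
position: [0.6448, -0.0315, 0.2216]
tool_rot: [-0.017, 0.999, -0.043, 0.001]
contact_force: [0.7, -3.7, -2.5]
gripper_width: 0.0298
corner [ 0.6337 -0.1596  0.12  ] eye [0.6487 0.0113 0.138 ] grasp target [ 0.6457 -0.0228  0.143 ]
t 10.28 tcp [ 0.6448 -0.0315  0.2216] grasp [ 0.6451 -0.0288  0.1437] F [ 0.7 -3.7 -2.5] w 0.0298
shift mm (now axes) [ 0.1 -6.   0.9] turn deg [0.04 0.01 0.02] shift in new axes [ 0.1 -6.   0.9]
```

View pics/s8.png

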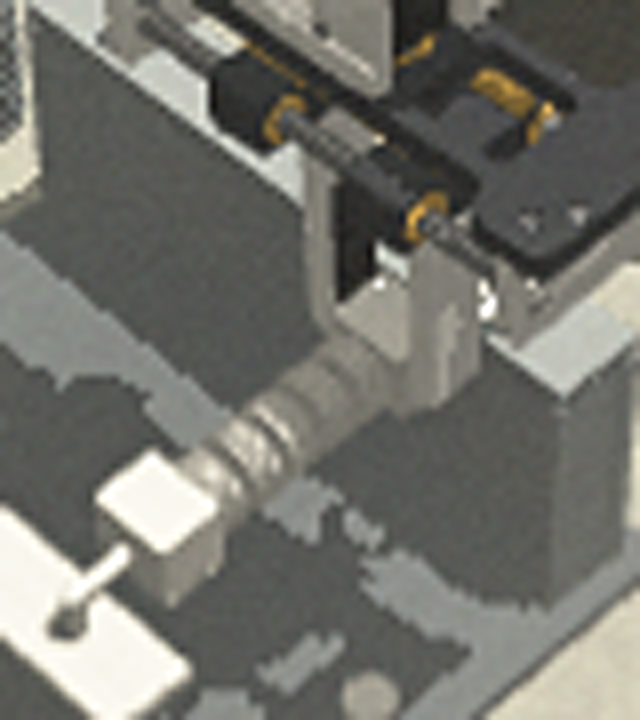

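View pics/w8.png

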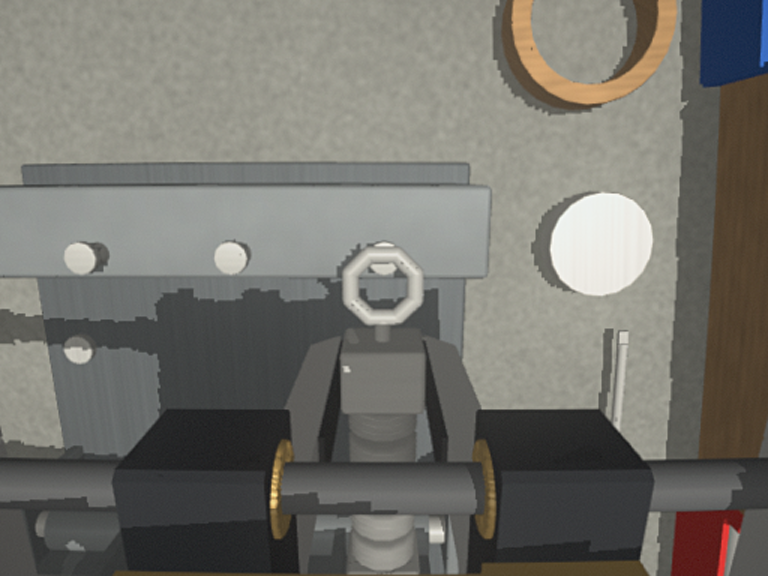

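```bash
cat >> plan.py <<'E'
def rel(tag,post_px,eye_px,ez,sc=1.5):
    f=dict(np.load(f'pics/{tag}.npz'));c=lambda u,v,z: px2w(f,(u+.5)/sc-.5,(v+.5)/sc-.5,z)
    P=c(*post_px,.1295);E=c(*eye_px,ez);d=P-E
    print('post-eye: along',d@UX*1000,'across(UY)',d@UY*1000,P,E)
E
python3 - <<'E'
from plan import *
rel('w8',(383,259),(383,286),.1385); rel('w8',(231,258),(383,286),.1365)
E
```

```text
post-eye: along 8.064288584148219 across(UY) -0.006516394920479781 [0.6489 0.0119 0.1295] [0.6482 0.0039 0.1385]
post-eye: along 8.93895075569253 across(UY) 55.26939948141177 [0.5939 0.0171 0.1295] [0.6481 0.0034 0.1365]
```

```bash
python3 -m pendant '[[[1,0,-4,-0.2,0,0,0],[1,0,-3.5,-0.2,0,0,0],[1,0,0,0,0,0,0],[1,0,0,0,0,0,0]]]'
python3 - <<'E'
from plan import *
athole(1,.120,pitch=6,stretch=.0225)
snap('wrist','w9',(180,100,340,260),4)
E
```

```text
time_s: 10.88
position: [0.6455, -0.0242, 0.2222]
tool_rot: [-0.017, 0.999, -0.044, 0.001]
contact_force: [-0.3, -3.8, -3.3]
gripper_width: 0.0299
corner [ 0.6337 -0.1596  0.12  ] eye [0.6487 0.0113 0.138 ] grasp target [ 0.6457 -0.0228  0.143 ]
t 10.88 tcp [ 0.6455 -0.0242  0.2222] grasp [ 0.6457 -0.0215  0.1442] F [-0.3 -3.8 -3.3] w 0.0299
shift mm (now axes) [0.1 1.4 1.2] turn deg [ 0.02  0.01 -0.  ] shift in new axes [0.1 1.4 1.2]
```

View pics/w9.png

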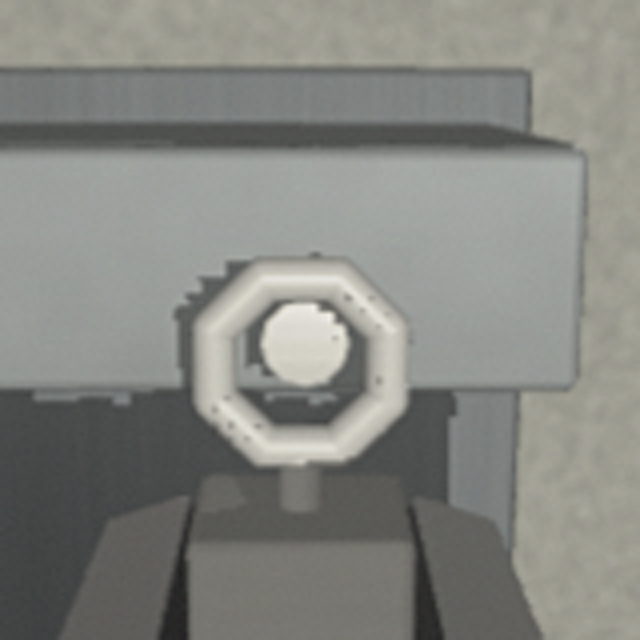

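Run:
```python
from plan import *
f=lambda u,v:(180*1.0+(u+.5)/4-.5,100+(v+.5)/4-.5)
rel('w9',f(304,343),f(301,362),.139,sc=1.0); rel('w9',f(304,343),f(301,362),.136,sc=1.0)
```

```text
post-eye: along 0.6339258690387198 across(UY) -0.40844791150585036 [0.6492 0.0121 0.1295] [0.6487 0.0115 0.139 ]
post-eye: along 1.2778850126098114 across(UY) -0.41047286635267716 [0.6492 0.0121 0.1295] [0.6486 0.0109 0.136 ]
```

Run:
```python
from plan import *
for pi in (4,2,0): athole(1,.120,pitch=pi,stretch=.023)
```

```text
corner [ 0.6337 -0.1596  0.12  ] eye [0.6488 0.0123 0.1321] grasp target [ 0.6458 -0.0216  0.1382]
t 10.93 tcp [ 0.6455 -0.0242  0.2222] grasp [ 0.6457 -0.0215  0.1443] F [-0.2 -3.7 -3.4] w 0.0296
shift mm (now axes) [ 0.1 -2.4  6.1] turn deg [-1.98  0.01 -0.  ] shift in new axes [ 0.1 -2.6  6. ]
corner [ 0.6337 -0.1596  0.12  ] eye [0.6488 0.0126 0.126 ] grasp target [ 0.6459 -0.021   0.1334]
t 10.93 tcp [ 0.6455 -0.0242  0.2222] grasp [ 0.6457 -0.0215  0.1443] F [-0.2 -3.7 -3.4] w 0.0296
shift mm (now axes) [ 0.1 -5.5 11.1] turn deg [-3.98  0.01 -0.  ] shift in new axes [ 0.1 -6.3 10.7]
corner [ 0.6337 -0.1596  0.12  ] eye [0.6488 0.0127 0.12  ] grasp target [ 0.6459 -0.0207  0.1285]
t 10.93 tcp [ 0.6455 -0.0242  0.2222] grasp [ 0.6457 -0.0215  0.1443] F [-0.2 -3.7 -3.4] w 0.0296
shift mm (now axes) [ 0.1 -8.5 16.2] turn deg [-5.98  0.01 -0.  ] shift in new axes [  0.1 -10.1  15.2]
```

```bash
python3 -m pendant '[[[1,0,-2.8,5.6,-1.8,0,0],[1,0,-2.8,5,-1.8,0,0],[1,0,-2.8,5,-1.8,0,0],[1,0,0,0,0,0,0],[1,0,0,0,0,0,0]]]'
python3 - <<'E'
from plan import *
athole(1,.120,pitch=0,stretch=.023)
snap('wrist','w10',(180,100,340,260),4)
snap('scene','s10',(215,200,295,290),8)
E
```

```text
time_s: 11.55
position: [0.6465, -0.0155, 0.2087]
tool_rot: [0.031, 0.999, -0.043, -0.0]
contact_force: [-2.2, -5.1, 8.1]
gripper_width: 0.0296
corner [ 0.6337 -0.1596  0.12  ] eye [0.6488 0.0127 0.12  ] grasp target [ 0.6459 -0.0207  0.1285]
t 11.55 tcp [ 0.6465 -0.0155  0.2087] grasp [ 0.6463 -0.0203  0.1308] F [-2.2 -5.1  8.1] w 0.0296
shift mm (now axes) [-0.2 -0.4  2.3] turn deg [-0.48 -0.12  0.04] shift in new axes [-0.2 -0.4  2.3]
```

View pics/w10.png

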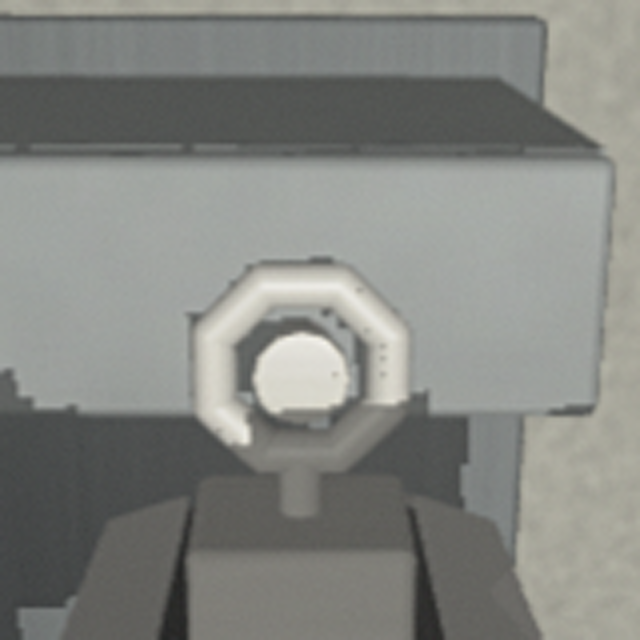

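View pics/s10.png

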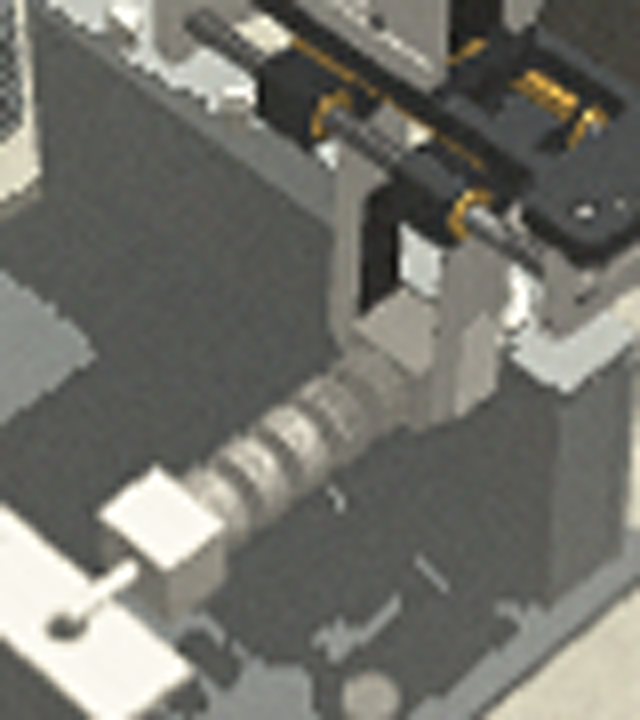

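```bash
python3 -m pendant '[[[0.1,0,0,0,0,0,0],[0.1,0,0,0,0,0,0],[0.1,0,0,0,0,0,0],[0.1,0,0,-25,0,0,0],[0.1,0,0,-40,1.7,0,0],[0.1,0,0,-30,1.7,0,0],[0.1,0,0,0,0,0,0],[0.1,0,0,0,0,0,0]]]'
python3 - <<'E'
from plan import *
to([.4885,.312,.2],85)
snap('wrist','w11',scale=1.5)
snap('scene','s11',(190,190,310,300),6)
E
```

```text
time_s: 12.65
position: [0.6461, -0.0108, 0.3001]
tool_rot: [0.0, 0.999, -0.044, -0.001]
contact_force: [0.3, 0.0, -0.1]
gripper_width: 0.0425
t 12.65 tcp [ 0.6461 -0.0108  0.3001] grasp [ 0.646  -0.0108  0.2221] F [ 0.3  0.  -0.1] w 0.0425
shift mm (now axes) [-185.1 -307.8   22.5] turn deg [ 0.01  0.13 -0.  ] shift in new axes [-185.2 -307.8   22.1]
```

View pics/w11.png

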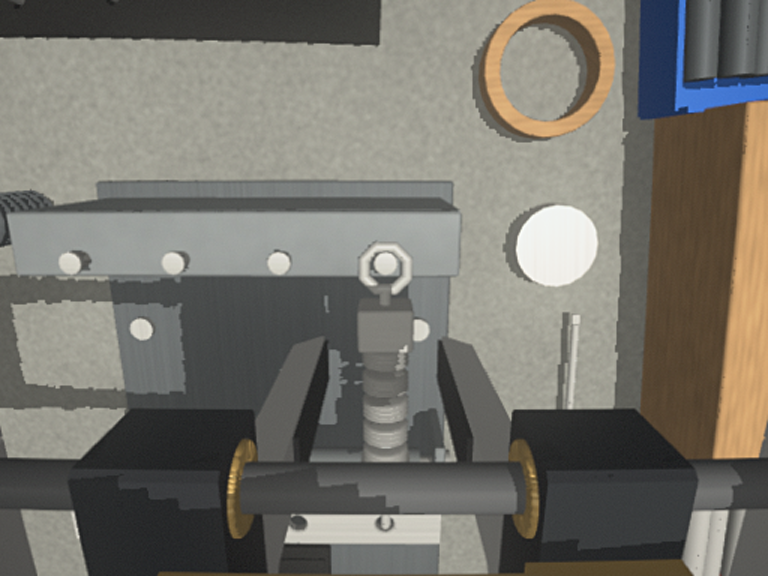

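View pics/s11.png

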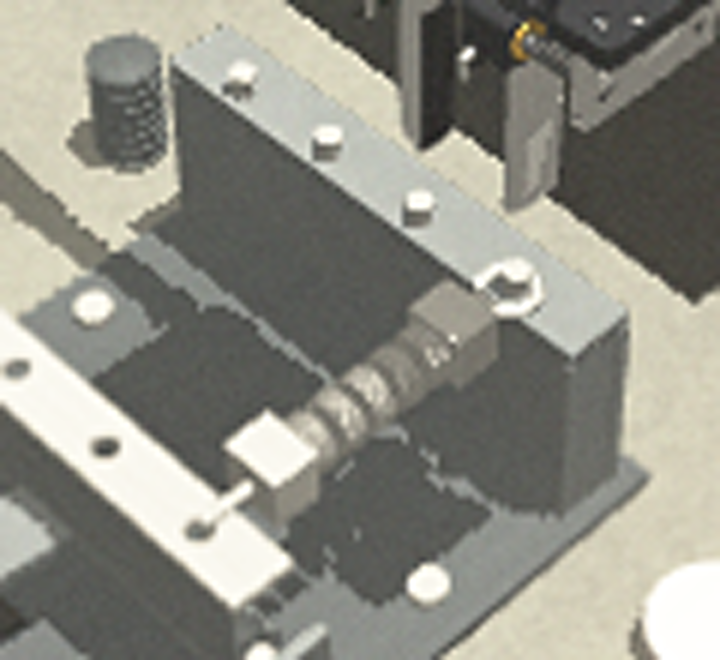

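```bash
python3 -m pendant '[[[0,-22.5,-37,0,0,0,0],[0,-22.5,-37,0,0,0,0],[0,-22.5,-37,0,0,0,0],[0,-22.5,-37,0,0,0,0],[0,-22.5,-37,0,0,0,0],[0,-22.5,-37,0,0,0,0],[0,-22.5,-37,0,0,0,0],[0,-22.5,-37,0,0,0,0]]]'
python3 -m pendant '[[[-0.1,0,0,0,0,0,0],[-0.1,0,0,0,0,0,0]]]'
python3 - <<'E'
from plan import *
p,R,o=pose();print(p)
snap('wrist','w12',scale=1.5)
E
```

```text
time_s: 13.75
position: [0.4919, 0.3008, 0.3001]
tool_rot: [0.001, 0.999, -0.044, -0.001]
contact_force: [1.3, 0.8, 0.1]
gripper_width: 0.047
time_s: 14.0
position: [0.4931, 0.2993, 0.3006]
tool_rot: [0.001, 0.999, -0.043, -0.001]
contact_force: [0.5, -0.0, -0.2]
gripper_width: 0.0515
[0.4931 0.2993 0.3006]
```

View pics/w12.png

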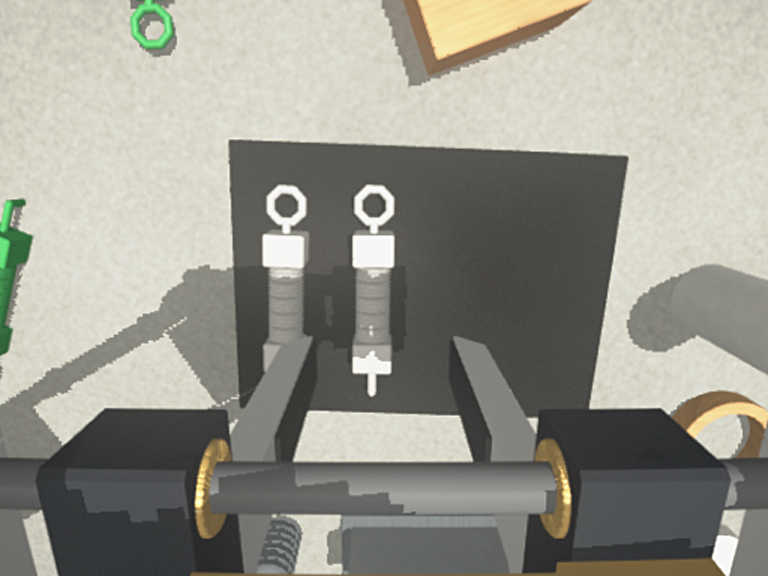

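Run:
```python
from plan import *
f=dict(np.load('pics/w12.npz'))
c=lambda u,v,z: px2w(f,(u+.5)/1.5-.5,(v+.5)/1.5-.5,z)
for n,e,b,h in [('B',(374.5,205),(373.5,250),(372,383)),('C',(286,205.5),(285,249),None)]:
  E=c(*e,.016);B=c(*b,.030);d=E-B
  print(n,E,B,np.linalg.norm(d[:2]),np.degrees(np.arctan2(d[1],d[0])))
  if h:
    H=c(*h,.016);d=E-H;print(H,np.linalg.norm(d[:2]),np.degrees(np.arctan2(d[1],d[0])))
    s=np.arctan2(d[1],d[0]);g=E-.032*np.array([np.cos(s),np.sin(s),0]);g[2]=.025;print(g);to(g,np.degrees(s))
```

```text
B [0.4906 0.3428 0.016 ] [0.4873 0.312  0.03  ] 0.031038807040912057 83.86042109120099
[0.4756 0.201  0.016 ] 0.1425971152465399 83.92755660163837
[0.4873 0.311  0.025 ]
t 14.05 tcp [0.4934 0.2989 0.3008] grasp [0.4933 0.2988 0.2228] F [-0.2 -0.3  0.3] w 0.0517
shift mm (now axes) [ -7.  -11.8 197.8] turn deg [0.08 0.04 1.05] shift in new axes [ -7.4 -11.4 197.8]
C [0.4256 0.3483 0.016 ] [0.4235 0.3183 0.03  ] 0.029995421227363754 85.91848050733134
```

```bash
python3 -m pendant '[[[-0.1,-7,-11.8,20,0,0,0],[-0.1,0,0,35,0,0,1],[-0.1,0,0,40,0,0,0],[-0.1,0,0,45,0,0,0],[-0.1,0,0,35,0,0,0],[-0.1,0,0,15,0,0,0],[-0.1,0,0,8,0,0,0],[-0.1,0,0,0,0,0,0]]]' 60
python3 - <<'E'
from plan import *
to([.4873,.311,.0245],83.9)
E
python3 -m pendant '[[[1,0,0,0,0,0,0],[1,0,0,0,0,0,0],[1,0,0,0,0,0,0],[1,0,0,0,0,0,0],[1,0,0,-5,0,0,0],[1,0,0,-10,0,0,0],[1,0,0,-10,0,0,0],[1,0,0,-10,0,0,0]]]' 60
python3 -m pendant '[[[1,0,0,-25,0,0,0],[1,0,0,-40,0,0,0],[1,0,0,-50,0,0,0],[1,0,0,-40,0,0,0],[1,0,0,-20,0,0,0]]]' 60
python3 - <<'E'
from plan import *
to([.53,-.05,.24],85)
E
```

```text
time_s: 15.05
position: [0.4879, 0.3119, 0.104]
tool_rot: [-0.0, 0.999, -0.053, 0.0]
contact_force: [0.2, 0.1, -0.5]
gripper_width: 0.0517
t 15.05 tcp [0.4879 0.3119 0.104 ] grasp [0.4879 0.3119 0.026 ] F [ 0.2  0.1 -0.5] w 0.0517
shift mm (now axes) [-0.5  0.9  1.5] turn deg [-0.02 -0.05  0.07] shift in new axes [-0.5  0.9  1.5]
time_s: 16.05
position: [0.4874, 0.312, 0.1394]
tool_rot: [-0.0, 0.999, -0.052, 0.0]
contact_force: [-0.2, 0.5, -1.3]
gripper_width: 0.0295
time_s: 16.68
position: [0.4877, 0.3122, 0.3171]
tool_rot: [-0.001, 0.999, -0.052, 0.002]
contact_force: [0.7, 0.5, -1.4]
gripper_width: 0.0297
t 16.68 tcp [0.4877 0.3122 0.3171] grasp [0.488  0.3124 0.2391] F [ 0.7  0.5 -1.4] w 0.0297
shift mm (now axes) [ 80.  355.8  -1.5] turn deg [-0.14 -0.23 -1.  ] shift in new axes [ 73.7 357.2  -0.9]
```

```bash
sed -i 's/^SAG=4.0/SAG=2.0/;s/^EY,EZ=.*/EY,EZ=.033,.0092/' plan.py
python3 - <<'E'
from plan import *
athole(3,.155,pitch=6)
E
```

```text
corner [ 0.5222 -0.1499  0.155 ] eye [ 0.5352 -0.0012  0.1707] grasp target [ 0.5322 -0.0349  0.1764]
t 16.68 tcp [0.4877 0.3122 0.3171] grasp [0.488  0.3124 0.2391] F [ 0.7  0.5 -1.4] w 0.0297
shift mm (now axes) [ 80.5 346.2  62.3] turn deg [ 3.86 -0.27 -1.  ] shift in new axes [ 74.6 350.9  38.5]
```

```bash
python3 -m pendant '[[[1,9,40,0,0,0,-1],[1,9,44,0,0,0,0],[1,9.5,44,0,0,0,0],[1,9.5,44,0,0,0,0],[1,9.5,44,0,0,0,0],[1,9.5,44,0,0,0,0],[1,9.5,44,0,0,0,0],[1,9,43,0,0,0,0]]]'
python3 -m pendant '[[[1,0,0,25,2,0,0],[1,0,0,25,2,0,0],[1,0,0,10,0,0,0],[1,0,0,0,0,0,0],[1,0,0,0,0,0,0]]]'
python3 - <<'E'
from plan import *
athole(3,.155,pitch=6)
snap('scene','s13',(180,215,250,270),11)
f=dict(np.load('pics/s13.npz'));p,R,o=pose()
g=p+R.apply([0,0,.078])
W=lambda X: np.round((np.array(w2px(f,X))+.5-[180,215])*11-.5,0)
for phi in (0,2,4):
  Q=R*Ro.from_rotvec([np.radians(phi),0,0])
  F=lambda y,z: W(g+Q.apply([0,y,z]))
  print(phi,'bc',F(.116-EY,EZ-.014),'corner',F(.15-EY,EZ),'tip',F(.15-EY,EZ+.014),g+Q.apply([0,.15-EY,EZ]))
print('holes',[W(hole(i)) for i in (2,3,4)])
E
```

```text
time_s: 17.68
position: [0.5303, -0.0417, 0.3142]
tool_rot: [0.0, 0.999, -0.044, 0.0]
contact_force: [0.7, 0.5, -0.8]
gripper_width: 0.0297
time_s: 18.3
position: [0.5312, -0.0385, 0.2547]
tool_rot: [-0.035, 0.998, -0.043, 0.002]
contact_force: [-0.3, 0.0, -1.7]
gripper_width: 0.0297
corner [ 0.5222 -0.1499  0.155 ] eye [ 0.5352 -0.0012  0.1707] grasp target [ 0.5322 -0.0349  0.1764]
t 18.3 tcp [ 0.5312 -0.0385  0.2547] grasp [ 0.5318 -0.0331  0.1769] F [-0.3  0.  -1.7] w 0.0297
shift mm (now axes) [0.7 1.8 0.4] turn deg [ 0.04 -0.11  0.05] shift in new axes [0.7 1.8 0.4]
0 bc [239. 127.] corner [127. 259.] tip [138. 300.] [ 0.5219 -0.1487  0.1597]
2 bc [241. 136.] corner [131. 270.] tip [144. 310.] [ 0.5219 -0.1481  0.1556]
4 bc [242. 145.] corner [136. 280.] tip [151. 319.] [ 0.522  -0.1473  0.1516]
holes [array([312., 535.]), array([148., 392.]), array([ -6., 257.])]
```

View pics/s13.png

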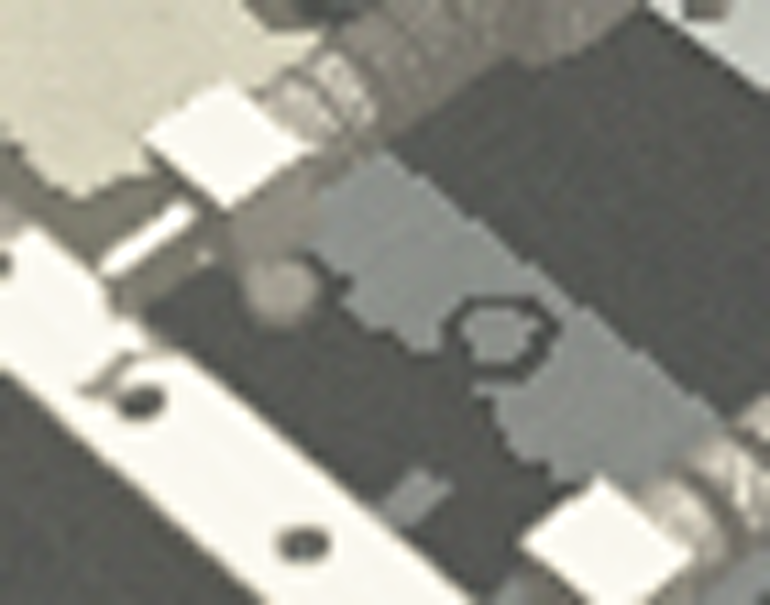

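```bash
python3 -m pendant '[[[1,0.5,0.8,10,0,0,0],[1,0,0,7,0,0,0],[1,0,0,0,0,0,0],[1,0,0,0,0,0,0]]]'
python3 - <<'E'
from plan import *
athole(3,.138,pitch=6)
snap('scene','s14',(180,215,250,270),11)
snap('wrist','w14',scale=1.5)
E
```

```text
time_s: 18.85
position: [0.5312, -0.0384, 0.2365]
tool_rot: [-0.035, 0.998, -0.044, 0.001]
contact_force: [-0.2, 0.4, -1.4]
gripper_width: 0.0296
corner [ 0.5222 -0.1499  0.138 ] eye [ 0.5352 -0.0012  0.1537] grasp target [ 0.5322 -0.0349  0.1594]
t 18.85 tcp [ 0.5312 -0.0384  0.2365] grasp [ 0.5317 -0.033   0.1587] F [-0.2  0.4 -1.4] w 0.0296
shift mm (now axes) [ 0.7  1.8 -0.8] turn deg [ 0.    0.01 -0.  ] shift in new axes [ 0.7  1.8 -0.8]
```

View pics/s14.png

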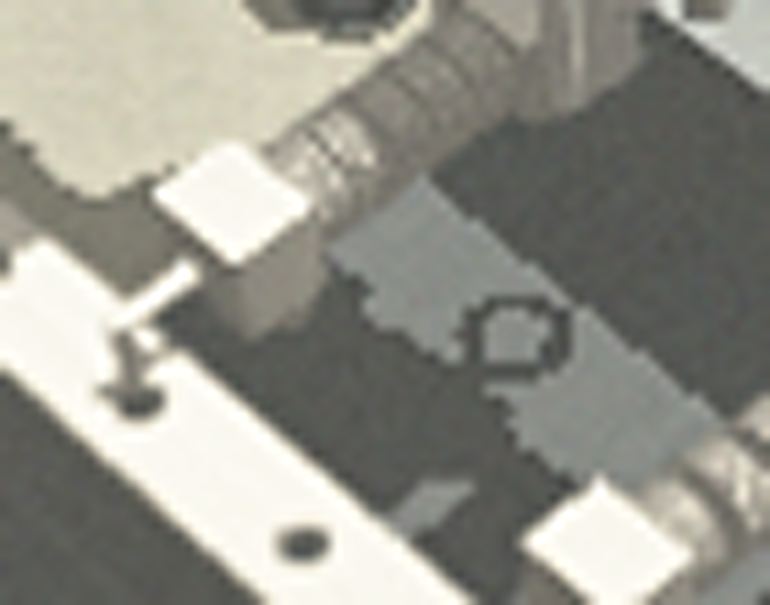

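View pics/w14.png

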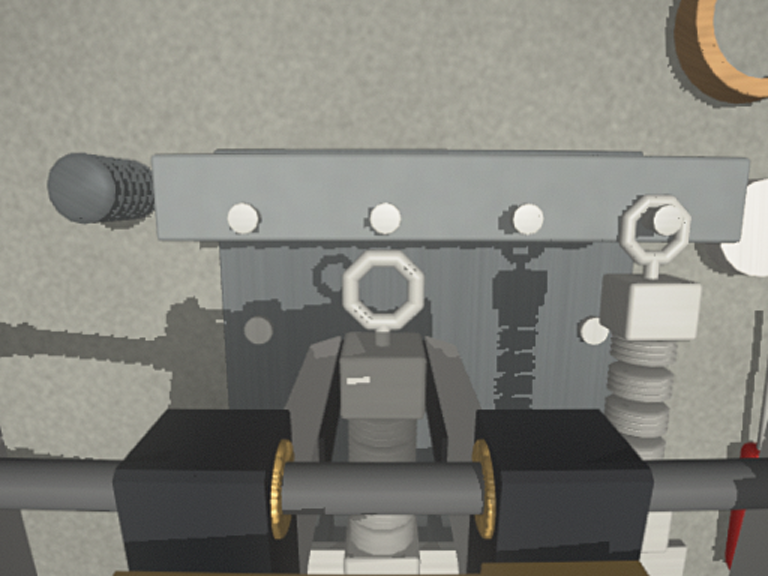

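```bash
python3 -m pendant '[[[1,0.3,0.5,5,0,0,0],[1,0,0,4,0,0,0],[1,0,0,0,0,0,0]]]'; python3 -m pendant '[[[1,0,0,4,0,0,0],[1,0,0,4,0,0,0],[1,0,0,0,0,0,0]]]'
python3 - <<'E'
from plan import *
athole(3,.1205,pitch=6)
snap('scene','s15',(180,215,250,270),11)
E
```

```text
time_s: 19.32
position: [0.5312, -0.0382, 0.2271]
tool_rot: [-0.035, 0.998, -0.044, 0.001]
contact_force: [0.1, -0.3, -1.4]
gripper_width: 0.0295
time_s: 19.7
position: [0.5313, -0.0376, 0.2192]
tool_rot: [-0.035, 0.998, -0.044, 0.001]
contact_force: [1.1, -0.7, -1.2]
gripper_width: 0.0292
corner [ 0.5222 -0.1499  0.1205] eye [ 0.5352 -0.0012  0.1362] grasp target [ 0.5322 -0.0349  0.1419]
t 19.7 tcp [ 0.5313 -0.0376  0.2192] grasp [ 0.5317 -0.0322  0.1414] F [ 1.1 -0.7 -1.2] w 0.0292
shift mm (now axes) [ 0.7  2.6 -0.7] turn deg [-0.    0.05 -0.01] shift in new axes [ 0.7  2.6 -0.7]
```

View pics/s15.png

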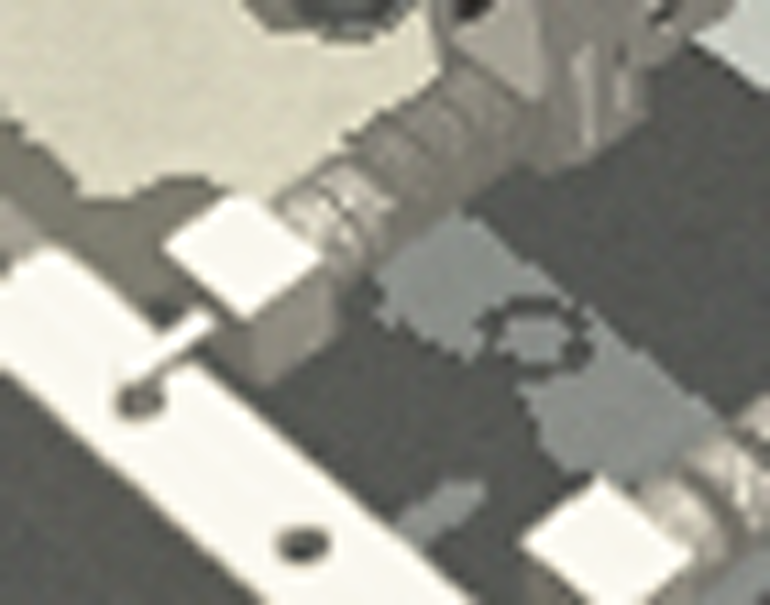

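```bash
python3 -m pendant '[[[1,0.1,-4,0,0,0,0],[1,0.1,-4,-0.4,0,0,0],[1,0.1,-4,-0.4,0,0,0],[1,0.1,-4,-0.4,0,0,0],[1,0.1,-4,-0.4,0,0,0],[1,0,0,0,0,0,0],[1,0,0,0,0,0,0]]]'
python3 - <<'E'
from plan import *
athole(3,.120,pitch=6,stretch=.0225)
snap('wrist','w16',(180,100,340,260),4)
E
```

```text
time_s: 20.62
position: [0.5337, -0.0181, 0.2225]
tool_rot: [-0.035, 0.998, -0.044, 0.001]
contact_force: [-0.5, -2.8, -2.6]
gripper_width: 0.0296
corner [ 0.5222 -0.1499  0.12  ] eye [0.5371 0.021  0.138 ] grasp target [ 0.5342 -0.0126  0.1437]
t 20.62 tcp [ 0.5337 -0.0181  0.2225] grasp [ 0.5342 -0.0127  0.1447] F [-0.5 -2.8 -2.6] w 0.0296
shift mm (now axes) [-0. -0.  1.] turn deg [0.02 0.01 0.  ] shift in new axes [-0. -0.  1.]
```

View pics/w16.png

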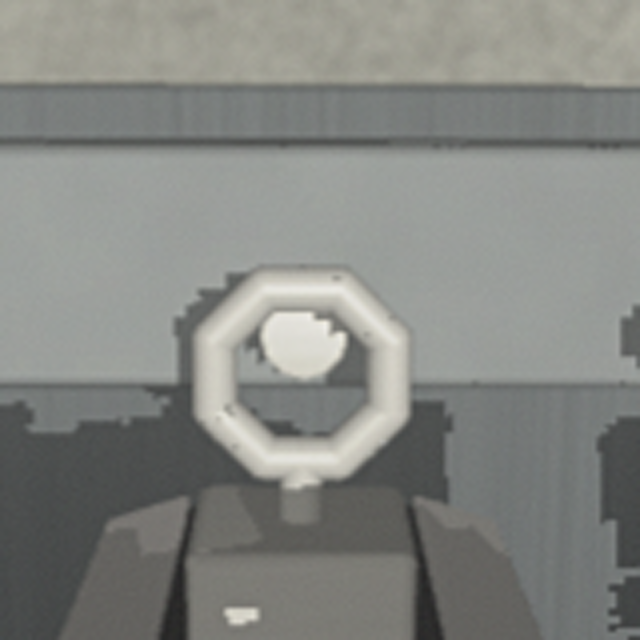

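Run:
```python
from plan import *
f=lambda u,v:(180*1.0+(u+.5)/4-.5,100+(v+.5)/4-.5)
rel('w16',f(304,336),f(301,372),.1385,sc=1.0)
for pi in (4,2,0): athole(3,.120,pitch=pi,stretch=.023)
```

```text
post-eye: along 3.4031577386770038 across(UY) -0.41525017586790797 [0.5378 0.0221 0.1295] [0.537  0.0188 0.1385]
corner [ 0.5222 -0.1499  0.12  ] eye [0.5372 0.0221 0.1321] grasp target [ 0.5343 -0.0114  0.1389]
t 20.68 tcp [ 0.5337 -0.0182  0.2225] grasp [ 0.5342 -0.0128  0.1447] F [-1.  -3.2 -3.6] w 0.0297
shift mm (now axes) [-0.  -3.7  5.9] turn deg [-1.98  0.   -0.  ] shift in new axes [-0.  -3.9  5.8]
corner [ 0.5222 -0.1499  0.12  ] eye [0.5372 0.0224 0.126 ] grasp target [ 0.5343 -0.0108  0.1341]
t 20.68 tcp [ 0.5337 -0.0182  0.2225] grasp [ 0.5342 -0.0128  0.1447] F [-1.  -3.2 -3.6] w 0.0297
shift mm (now axes) [-0.  -6.6 11. ] turn deg [-3.98  0.   -0.  ] shift in new axes [-0.  -7.4 10.5]
corner [ 0.5222 -0.1499  0.12  ] eye [0.5372 0.0225 0.12  ] grasp target [ 0.5344 -0.0104  0.1292]
t 20.68 tcp [ 0.5337 -0.0182  0.2225] grasp [ 0.5342 -0.0128  0.1447] F [-1.  -3.2 -3.6] w 0.0297
shift mm (now axes) [-0.  -9.4 16.1] turn deg [-5.98  0.   -0.  ] shift in new axes [ -0. -11.  15.]
```

```bash
python3 -m pendant '[[[1,0.3,-2.6,-0.2,0,0,0],[1,0,-2.7,5.5,-1.8,0,0],[1,0,-2.7,5.2,-1.8,0,0],[1,0,-2.7,5,-1.8,0,0],[1,0,0,0,0,0,0],[1,0,0,0,0,0,0]]]'
python3 - <<'E'
from plan import *
athole(3,.120,pitch=0,stretch=.023)
snap('wrist','w17',(180,100,340,260),4)
E
```

```text
time_s: 21.42
position: [0.5353, -0.0063, 0.2079]
tool_rot: [0.013, 0.999, -0.043, -0.0]
contact_force: [-0.2, -4.3, 2.3]
gripper_width: 0.0297
corner [ 0.5222 -0.1499  0.12  ] eye [0.5372 0.0225 0.12  ] grasp target [ 0.5344 -0.0104  0.1292]
t 21.43 tcp [ 0.5353 -0.0063  0.2079] grasp [ 0.5352 -0.0083  0.1299] F [-0.2 -4.3  2.3] w 0.0297
shift mm (now axes) [-0.6  1.4  0.8] turn deg [-0.53 -0.06  0.06] shift in new axes [-0.6  1.4  0.8]
```

View pics/w17.png

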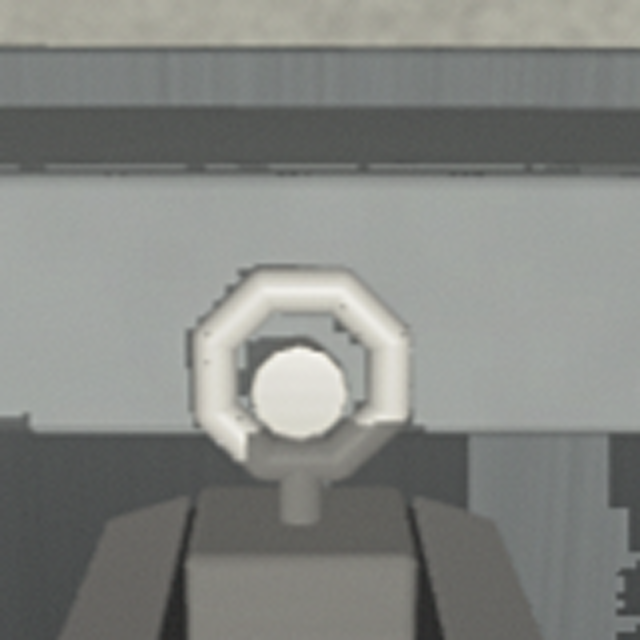

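```bash
python3 -m pendant '[[[0.2,0,0.8,0.5,0,0,0],[0.1,0,0,0,0,0,0],[0.1,0,0,0,0,0,0],[0.1,0,0,-25,0,0,0],[0.1,0,0,-40,0.8,0,0],[0.1,0,0,-30,0.8,0,0],[0.1,0,0,0,0,0,0],[0.1,0,0,0,0,0,0]]]'
python3 - <<'E'
from plan import *
to([.42,.30,.22],83)
snap('wrist','w18',scale=1.5)
snap('scene','s18',(160,170,310,300),5)
E
```

```text
time_s: 22.48
position: [0.5345, -0.0055, 0.3011]
tool_rot: [-0.002, 0.999, -0.044, -0.001]
contact_force: [-1.0, -0.1, 0.1]
gripper_width: 0.0424
t 22.48 tcp [ 0.5345 -0.0055  0.3011] grasp [ 0.5344 -0.0052  0.2231] F [-1.  -0.1  0.1] w 0.0424
shift mm (now axes) [-140.8 -294.4    4.4] turn deg [-0.2   0.1   1.99] shift in new axes [-150.9 -289.3    3.1]
```

View pics/w18.png

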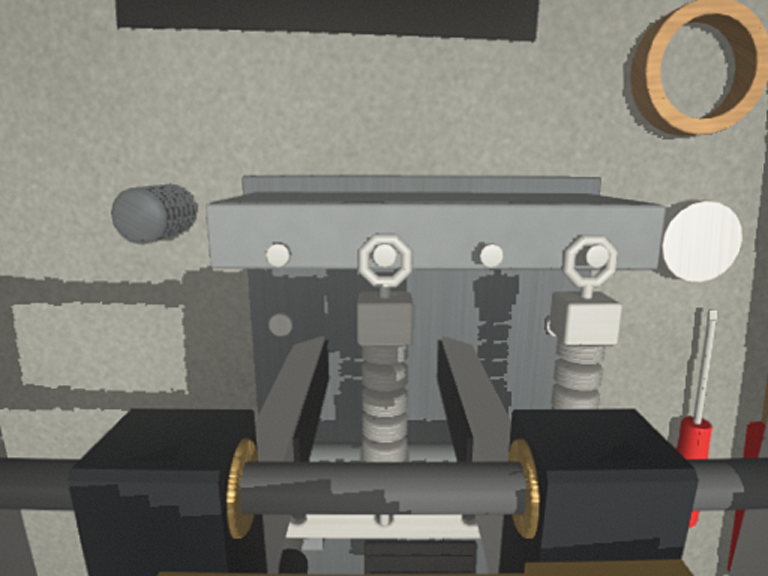

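View pics/s18.png

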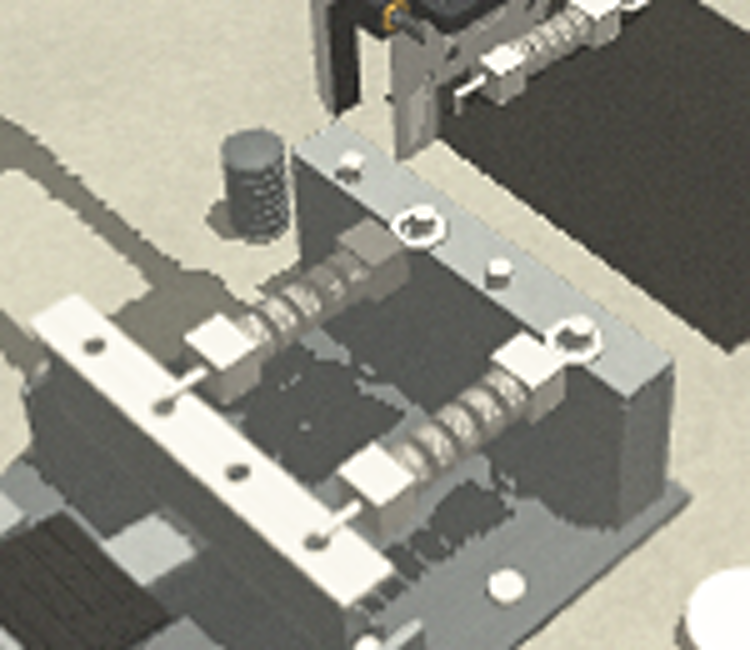

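Springs A and B are seated in holes and posts 1 and 3. Spring C is next, and it may have been knocked aside, so I'll look again first.

```bash
python3 -m pendant '[[[0,-17,-36,0,0,0,0],[0,-17,-36,0,0,0,0],[0,-17,-36,0,0,0,0],[0,-17,-36,0,0,0,0],[0,-17,-36,0,0,0,0],[0,-17,-36,0,0,0,0],[0,-17,-36,0,0,0,0],[-0.2,-17,-36,0,0,0,0]]]'
python3 -m pendant '[[[-0.2,0,0,0,0,0,0],[-0.2,0,0,0,0,0,0]]]'
python3 - <<'E'
from plan import *
p,R,o=pose();print(p)
snap('wrist','w19',scale=1.5)
E
```

```text
time_s: 23.58
position: [0.4237, 0.2941, 0.3018]
tool_rot: [-0.001, 0.999, -0.044, -0.001]
contact_force: [0.4, -0.3, 0.0]
gripper_width: 0.054
time_s: 23.82
position: [0.4245, 0.2927, 0.3021]
tool_rot: [-0.001, 0.999, -0.043, -0.001]
contact_force: [-0.6, -0.4, -0.8]
gripper_width: 0.0564
[0.4245 0.2927 0.3021]
```

View pics/w19.png

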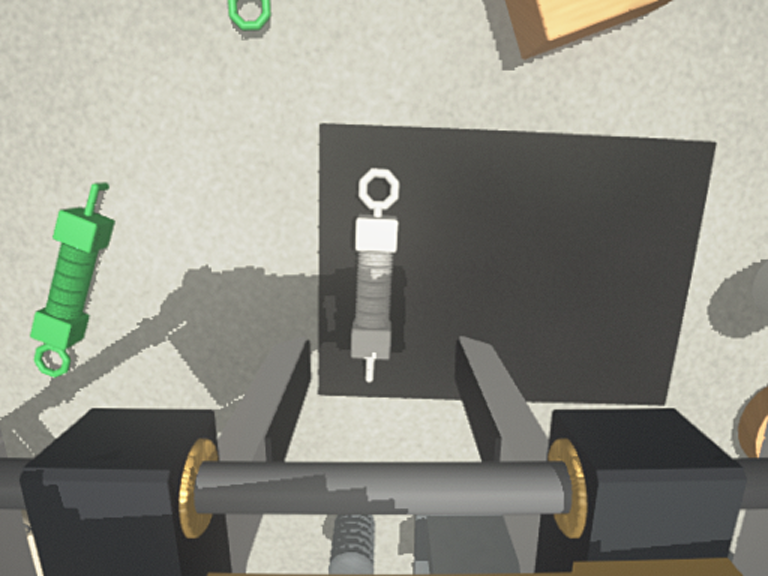

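Run:
```python
from plan import *
f=dict(np.load('pics/w19.npz'))
c=lambda u,v,z: px2w(f,(u+.5)/1.5-.5,(v+.5)/1.5-.5,z)
for n,e,b,h in [('C',(379,189),(376.5,234),(370,366))]:
  E=c(*e,.016);B=c(*b,.030);d=E-B
  print(n,E,B,np.linalg.norm(d[:2]),np.degrees(np.arctan2(d[1],d[0])))
  if h:
    H=c(*h,.016);d=E-H;print(H,np.linalg.norm(d[:2]),np.degrees(np.arctan2(d[1],d[0])))
    s=np.arctan2(d[1],d[0]);g=E-.032*np.array([np.cos(s),np.sin(s),0]);g[2]=.025;print(g);to(g,np.degrees(s))
```

```text
C [0.4264 0.3484 0.016 ] [0.422  0.3175 0.03  ] 0.031215275410404232 81.7917128915947
[0.4068 0.2099 0.016 ] 0.13991807460102512 81.90824284966482
[0.4219 0.3167 0.025 ]
t 23.88 tcp [0.4248 0.2923 0.3024] grasp [0.4247 0.2925 0.2244] F [-1.3  0.4 -0.4] w 0.0563
shift mm (now axes) [ -4.8 -23.6 199.4] turn deg [-0.11  0.06  3.07] shift in new axes [ -6.3 -23.7 199.4]
```

```bash
python3 -m pendant '[[[-0.2,-5,-23.6,20,0,0,0],[-0.2,0,0,35,0,0,3],[-0.2,0,0,40,0,0,0],[-0.2,0,0,45,0,0,0],[-0.2,0,0,35,0,0,0],[-0.2,0,0,15,0,0,0],[-0.2,0,0,9.5,0,0,0],[-0.2,0,0,0,0,0,0]]]' 60
python3 - <<'E'
from plan import *
to([.4219,.3167,.0245],81.9)
E
python3 -m pendant '[[[1,0,0,0,0,0,0],[1,0,0,0,0,0,0],[1,0,0,0,0,0,0],[1,0,0,0,0,0,0],[1,0,0,-5,0,0,0],[1,0,0,-10,0,0,0],[1,0,0,-10,0,0,0],[1,0,0,-10,0,0,0]]]' 60
python3 -m pendant '[[[1,0,0,-25,0,0,-1],[1,0,0,-40,0,0,-1],[1,0,0,-50,0,0,-1],[1,0,0,-40,0,0,0],[1,0,0,-20,0,0,0]]]' 60
python3 - <<'E'
from plan import *
athole(4,.155,pitch=6)
E
```

```text
time_s: 24.88
position: [0.4224, 0.3176, 0.104]
tool_rot: [-0.002, 0.998, -0.07, 0.0]
contact_force: [1.0, 0.5, -0.3]
gripper_width: 0.0565
t 24.88 tcp [0.4224 0.3176 0.104 ] grasp [0.4225 0.3179 0.026 ] F [ 1.   0.5 -0.3] w 0.0565
shift mm (now axes) [-0.4  1.   1.5] turn deg [-0.21 -0.02  0.07] shift in new axes [-0.4  1.   1.5]
time_s: 25.88
position: [0.422, 0.3176, 0.1395]
tool_rot: [-0.002, 0.998, -0.07, 0.0]
contact_force: [-0.1, 0.4, -1.3]
gripper_width: 0.0296
time_s: 26.5
position: [0.4222, 0.3172, 0.317]
tool_rot: [-0.003, 0.999, -0.044, 0.002]
contact_force: [0.4, 0.0, -1.9]
gripper_width: 0.0298
corner [ 0.4664 -0.145   0.155 ] eye [0.4794 0.0036 0.1707] grasp target [ 0.4764 -0.03    0.1764]
t 26.5 tcp [0.4222 0.3172 0.317 ] grasp [0.4226 0.3177 0.239 ] F [ 0.4  0.  -1.9] w 0.0298
shift mm (now axes) [ 84. 347.  61.] turn deg [ 3.65 -0.22  0.  ] shift in new axes [ 84.3 350.2  38.5]
```

```bash
python3 -m pendant '[[[1,10,41,0,0,0,0],[1,10.5,44,0,0,0,0],[1,10.6,44,0,0,0,0],[1,10.6,44,0,0,0,0],[1,10.6,44,0,0,0,0],[1,10.6,44,0,0,0,0],[1,10.6,44,0,0,0,0],[1,10.5,44,0,0,0,0]]]'
python3 -m pendant '[[[1,0,0,25,2,0,0],[1,0,0,25,1.8,0,0],[1,0,0,11,0,0,0],[1,0,0,10,0,0,0],[1,0,0,5,0,0,0],[1,0,0,0,0,0,0],[1,0,0,0,0,0,0]]]'
python3 - <<'E'
from plan import *
athole(4,.138,pitch=6)
snap('scene','s21',(155,200,225,255),11)
snap('wrist','w21',scale=1.5)
f=dict(np.load('pics/s21.npz'));p,R,o=pose()
g=p+R.apply([0,0,.078])
W=lambda X: np.round((np.array(w2px(f,X))+.5-[155,200])*11-.5,0)
for phi in (0,2,4):
  Q=R*Ro.from_rotvec([np.radians(phi),0,0])
  F=lambda y,z: W(g+Q.apply([0,y,z]))
  print(phi,'bc',F(.116-EY,EZ-.014),'corner',F(.15-EY,EZ),'tip',F(.15-EY,EZ+.014),g+Q.apply([0,.15-EY,EZ]))
print('holes',[W(hole(i)) for i in (2,3,4)])
E
```

```text
time_s: 27.5
position: [0.4748, -0.0394, 0.3131]
tool_rot: [-0.002, 0.999, -0.044, 0.0]
contact_force: [0.7, 0.3, -1.4]
gripper_width: 0.0291
time_s: 28.38
position: [0.4756, -0.035, 0.2371]
tool_rot: [-0.035, 0.998, -0.043, 0.002]
contact_force: [0.3, -0.7, -1.6]
gripper_width: 0.0296
corner [ 0.4664 -0.145   0.138 ] eye [0.4794 0.0036 0.1537] grasp target [ 0.4764 -0.03    0.1594]
t 28.38 tcp [ 0.4756 -0.035   0.2371] grasp [ 0.4762 -0.0297  0.1593] F [ 0.3 -0.7 -1.6] w 0.0296
shift mm (now axes) [ 0.3  0.4 -0.1] turn deg [ 0.02 -0.06  0.03] shift in new axes [ 0.3  0.4 -0.1]
0 bc [358. 222.] corner [250. 348.] tip [262. 389.] [ 0.4661 -0.1454  0.1419]
2 bc [360. 231.] corner [255. 359.] tip [268. 398.] [ 0.4662 -0.1447  0.1379]
4 bc [362. 240.] corner [260. 370.] tip [275. 407.] [ 0.4662 -0.1439  0.1339]
holes [array([587., 700.]), array([423., 557.]), array([269., 422.])]
```

View pics/s21.png

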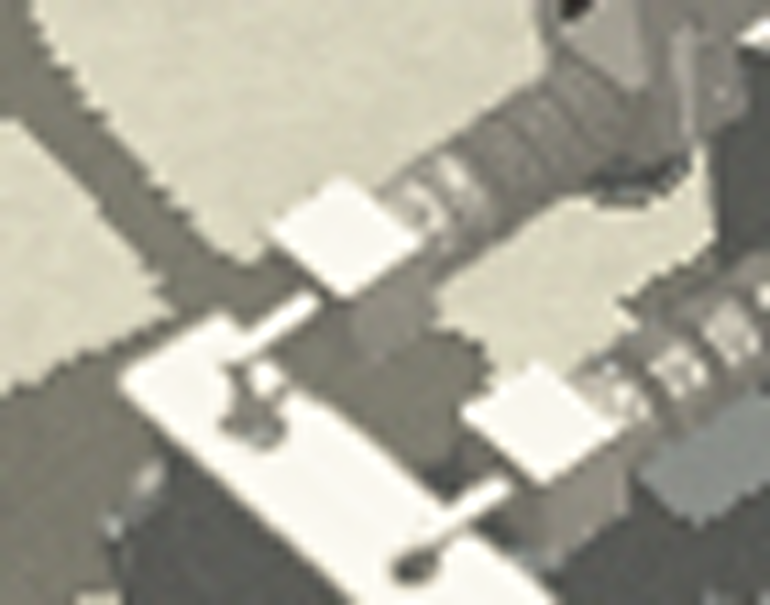

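View pics/w21.png

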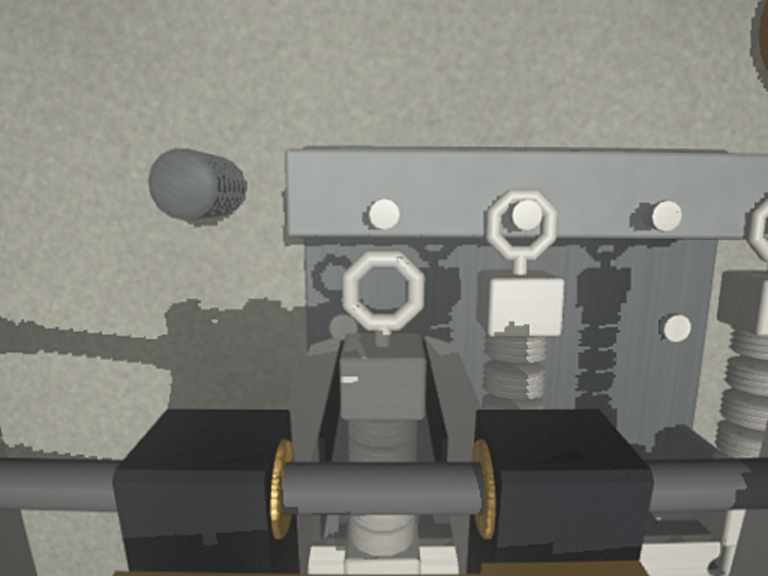

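```bash
python3 -m pendant '[[[1,0.2,0,5,0,0,0],[1,0,0,4,0,0,0],[1,0,0,0,0,0,0]]]'; python3 -m pendant '[[[1,0,0,4,0,0,0],[1,0,0,4,0,0,0],[1,0,0,0,0,0,0]]]'
python3 - <<'E'
from plan import *
athole(4,.1205,pitch=6)
snap('scene','s22',(155,200,225,255),11)
E
```

```text
time_s: 28.85
position: [0.4752, -0.0345, 0.2271]
tool_rot: [-0.035, 0.998, -0.044, 0.001]
contact_force: [0.3, 0.1, -1.8]
gripper_width: 0.0292
time_s: 29.22
position: [0.4754, -0.0339, 0.2192]
tool_rot: [-0.035, 0.998, -0.044, 0.001]
contact_force: [0.0, -0.3, -1.4]
gripper_width: 0.029
corner [ 0.4664 -0.145   0.1205] eye [0.4794 0.0036 0.1362] grasp target [ 0.4764 -0.03    0.1419]
t 29.23 tcp [ 0.4754 -0.0339  0.2192] grasp [ 0.4758 -0.0285  0.1414] F [ 0.  -0.3 -1.4] w 0.029
shift mm (now axes) [ 0.7  1.4 -0.6] turn deg [-0.    0.05 -0.  ] shift in new axes [ 0.7  1.4 -0.6]
```

View pics/s22.png

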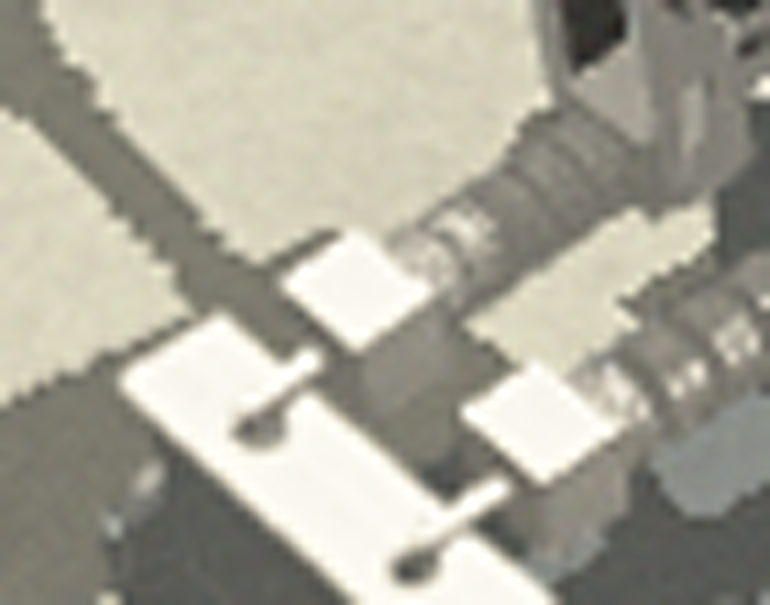

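Hook is in hole 4. Now I'll stretch the spring by 22 mm.

```bash
python3 -m pendant '[[[1,0.1,-4,0,0,0,0],[1,0.1,-4,-0.4,0,0,0],[1,0.1,-4,-0.4,0,0,0],[1,0.1,-4,-0.4,0,0,0],[1,0.1,-4,-0.4,0,0,0],[1,0.2,-1.5,-0.2,0,0,0],[1,0,0,0,0,0,0],[1,0,0,0,0,0,0]]]'
python3 - <<'E'
from plan import *
athole(4,.120,pitch=6,stretch=.0225)
snap('wrist','w23',(180,100,340,260),4)
E
```

```text
time_s: 30.28
position: [0.4781, -0.013, 0.2228]
tool_rot: [-0.035, 0.998, -0.044, 0.001]
contact_force: [-1.0, -4.0, -3.6]
gripper_width: 0.0294
corner [ 0.4664 -0.145   0.12  ] eye [0.4813 0.0259 0.138 ] grasp target [ 0.4784 -0.0077  0.1437]
t 30.27 tcp [ 0.4781 -0.013   0.2228] grasp [ 0.4785 -0.0076  0.145 ] F [-1.  -4.  -3.6] w 0.0294
shift mm (now axes) [-0.2  0.3  1.3] turn deg [ 0.02  0.01 -0.01] shift in new axes [-0.2  0.3  1.3]
```

View pics/w23.png

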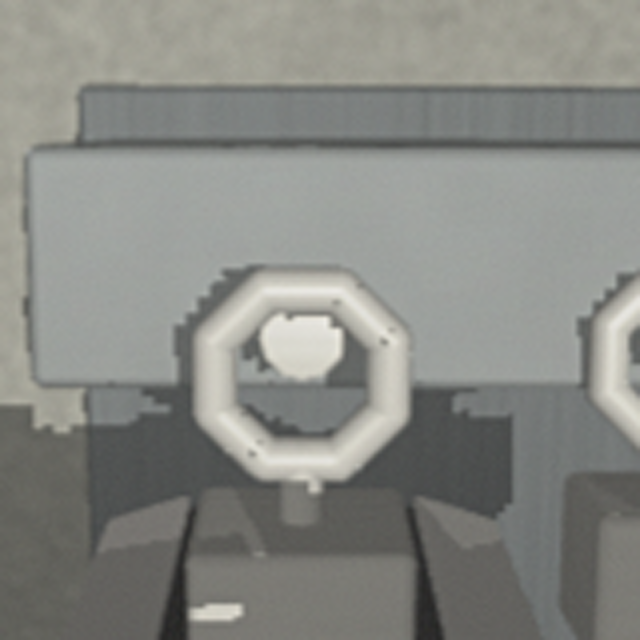

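Same geometry as spring B had at this stage, so I'll repeat its final rows with slightly less overshoot.

```bash
python3 -m pendant '[[[1,0,-2.2,-0.2,0,0,0],[1,0,-2.5,5.5,-1.8,0,0],[1,0,-2.5,5.2,-1.8,0,0],[1,0,-2.5,5.2,-1.8,0,0],[1,0,0,0,0,0,0],[1,0,0,0,0,0,0]]]'
python3 - <<'E'
from plan import *
athole(4,.120,pitch=0,stretch=.023)
snap('wrist','w24',(180,100,340,260),4)
E
```

```text
time_s: 31.08
position: [0.4795, -0.0025, 0.2081]
tool_rot: [0.012, 0.999, -0.044, 0.0]
contact_force: [-0.4, -3.9, 0.9]
gripper_width: 0.0297
corner [ 0.4664 -0.145   0.12  ] eye [0.4815 0.0274 0.12  ] grasp target [ 0.4786 -0.0055  0.1292]
t 31.07 tcp [ 0.4795 -0.0025  0.2081] grasp [ 0.4795 -0.0044  0.1302] F [-0.4 -3.9  0.9] w 0.0297
shift mm (now axes) [-0.7  0.3  1. ] turn deg [-0.64 -0.07 -0.02] shift in new axes [-0.7  0.3  1. ]
```

View pics/w24.png

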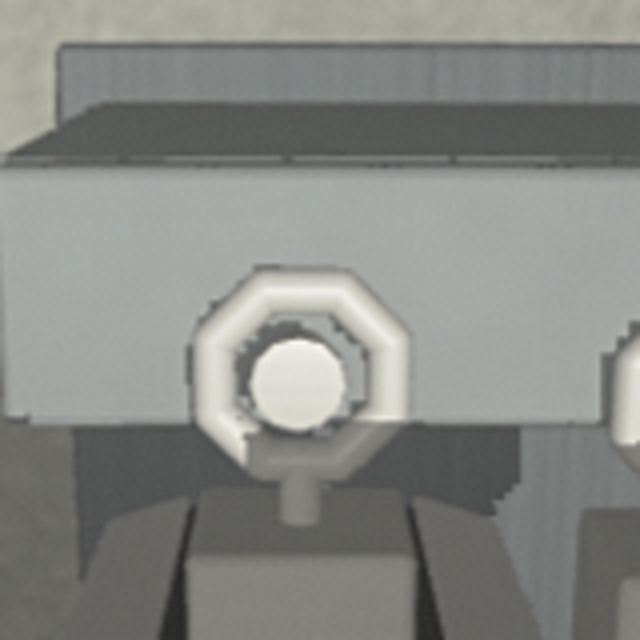

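Post 4 is inside the ring, so I'll release and retreat.

```bash
python3 -m pendant '[[[0.2,0,0,0.8,0,0,0],[0.1,0,0,0,0,0,0],[0.1,0,0,0,0,0,0],[0.1,0,0,-25,0,0,0],[0.1,0,0,-40,0.7,0,0],[0.1,0,0,-40,0.7,0,0],[0.1,0,0,0,0,0,0],[0.1,0,0,0,0,0,0]]]'
python3 - <<'E'
from plan import *
snap('wrist','w25',scale=1.5)
snap('scene','s25',(120,170,310,330),4)
to([.54,-.12,.24],85)
E
```

```text
time_s: 32.12
position: [0.4787, -0.0003, 0.3111]
tool_rot: [-0.0, 0.999, -0.044, -0.001]
contact_force: [0.1, 0.3, 0.0]
gripper_width: 0.0422
t 32.23 tcp [ 0.4785 -0.0003  0.3104] grasp [ 0.4782 -0.0003  0.2324] F [-0.  -0.1  0.3] w 0.0421
shift mm (now axes) [ 71.7 113.9  -7.9] turn deg [-0.01  0.18  0.  ] shift in new axes [ 71.7 113.9  -7.6]
```

View pics/w25.png

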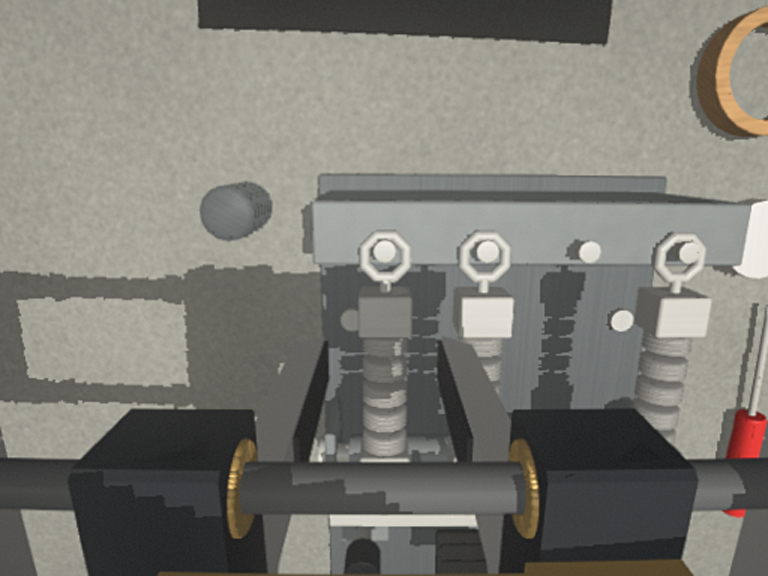

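View pics/s25.png

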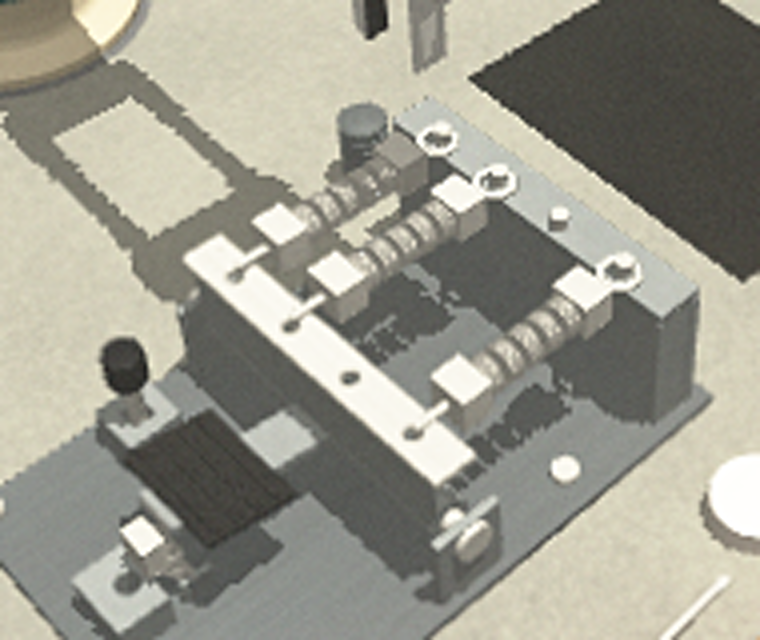

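```bash
python3 - <<'E'
from plan import *
to([.50,-.31,.235],85)
E
python3 -m pendant '[[[0.1,6,40,0,0,0,0],[0.1,6,40,0,0,0,0],[0.1,6,40,0,0,0,0],[0.1,6,40,0,0,0,0],[0.1,6,40,0,0,0,0],[0.1,6,40,0,0,0,0],[0.1,6,40,0,0,0,0],[0.1,0,25,0,0,0,0]]]'
python3 -m pendant '[[[0.1,0,0,0,0,0,0],[0.1,0,0,0,0,0,0]]]'
python3 - <<'E'
from plan import *
p,R,o=pose();print(p)
snap('wrist','w26',scale=1.5)
E
```

```text
t 32.23 tcp [ 0.4785 -0.0003  0.3104] grasp [ 0.4782 -0.0003  0.2324] F [-0.  -0.1  0.3] w 0.0421
shift mm (now axes) [ 48.4 306.6  -2.8] turn deg [-0.01  0.18  0.  ] shift in new axes [ 48.5 306.6  -2.6]
time_s: 33.22
position: [0.4942, -0.3095, 0.3101]
tool_rot: [-0.001, 0.999, -0.044, -0.001]
contact_force: [0.3, 1.1, 0.0]
gripper_width: 0.0423
time_s: 33.48
position: [0.4942, -0.3067, 0.3115]
tool_rot: [-0.001, 0.999, -0.043, -0.0]
contact_force: [0.2, -0.3, 0.1]
gripper_width: 0.0423
[ 0.4942 -0.3067  0.3115]
```

View pics/w26.png

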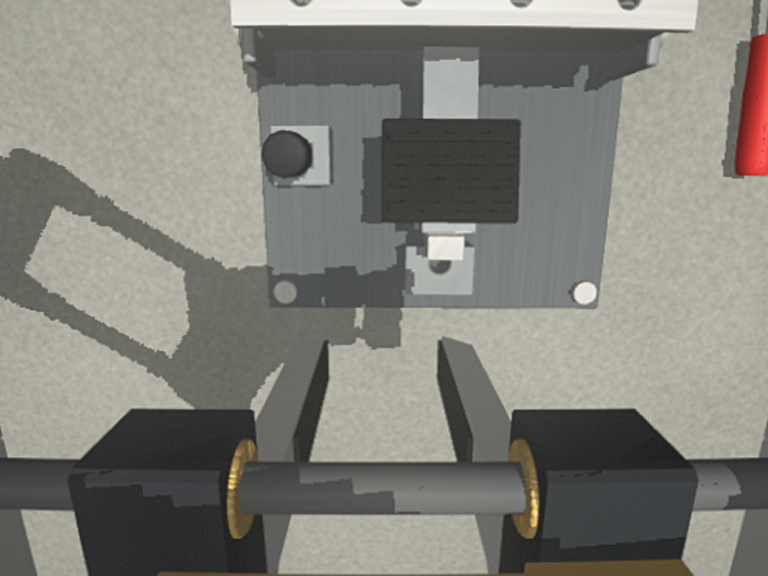

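```bash
cat >> plan.py <<'E'
def ray(f,u,v):
    a=px2w(f,u,v,0.);c=-f['R'].T@f['t'];d=a-c;return c,d/np.linalg.norm(d)
def tri(rs):
    A=np.zeros((3,3));b=np.zeros(3)
    for c,d in rs:
        M=np.eye(3)-np.outer(d,d);A+=M;b+=M@c
    X=np.linalg.solve(A,b);return X,[np.linalg.norm((np.eye(3)-np.outer(d,d))@(X-c))*1000 for c,d in rs]
E
python3 - <<'E'
from plan import *
w=dict(np.load('pics/w26.npz'));t=dict(np.load('pics/top0.npz'));s=dict(np.load('pics/s25.npz'))
W=lambda u,v: ray(w,(u+.5)/1.5-.5,(v+.5)/1.5-.5)
T=lambda u,v: ray(t,275+(u+.5)/5-.5,115+(v+.5)/5-.5)
S=lambda u,v: ray(s,120+(u+.5)/4-.5,170+(v+.5)/4-.5)
print('tread',tri([W(451,170),T(539,285),S(210,478)]))
print('knob',tri([W(288,153),T(517,449)]),tri([W(288,153),T(517,449),S(125,365)]))
print('lock',px2w(w,(440+.5)/1.5-.5,(267+.5)/1.5-.5,.036),px2w(t,275+630.5/5-.5,115+308.5/5-.5,.036),px2w(s,120+127.5/4-.5,170+580.5/4-.5,.036))
for nm,(u,v) in dict(rt=(519,120),lt=(383,120),rb=(519,222),lb=(383,222)).items(): print(nm,px2w(w,(u+.5)/1.5-.5,(v+.5)/1.5-.5,.085))
print('block',[px2w(w,(u+.5)/1.5-.5,(v+.5)/1.5-.5,.036) for u,v in [(474,246),(405,246),(405,294),(473,294)]])
E
```

```text
tread (array([ 0.5429, -0.2422,  0.076 ]), [np.float64(1.5090313588024349), np.float64(0.9042631222805105), np.float64(0.6919250806162086)])
knob (array([ 0.4439, -0.2221,  0.0862]), [np.float64(0.48519201821008584), np.float64(0.48519201821006436)]) (array([ 0.4437, -0.2229,  0.0831]), [np.float64(1.239268752719607), np.float64(0.4864048719644075), np.float64(0.8412659143137416)])
lock [ 0.5363 -0.3109  0.036 ] [ 0.5365 -0.314   0.036 ] [ 0.5346 -0.3088  0.036 ]
rt [ 0.5839 -0.2147  0.085 ]
lt [ 0.503  -0.2079  0.085 ]
rb [ 0.5826 -0.2757  0.085 ]
lb [ 0.4977 -0.2684  0.085 ]
block [array([ 0.5621, -0.2974,  0.036 ]), array([ 0.5117, -0.293 ,  0.036 ]), array([ 0.5089, -0.3293,  0.036 ]), array([ 0.5599, -0.3338,  0.036 ])]
```

Run:
```python
from plan import *
to([.543,-.243,.110],85,off=.097)
```

```text
t 33.52 tcp [ 0.4944 -0.3065  0.3117] grasp [ 0.4943 -0.3064  0.2147] F [ 0.7 -0.3  1. ] w 0.0423
shift mm (now axes) [ 43.  -67.4 104.8] turn deg [-0.07  0.03  0.05] shift in new axes [ 42.9 -67.5 104.7]
```

```bash
python3 -m pendant '[[[1,15,-23,0,0,0,0],[1,15,-23,0,0,0,0],[1,13,-21.4,20,0,0,0],[1,0,0,35,0,0,0],[1,0,0,30,0,0,0],[1,0,0,20,0,0,0],[1,0,0,0,0,0,0],[1,0,0,0,0,0,0]]]'
python3 - <<'E'
from plan import *
to([.543,-.243,.080],85,off=.097)
snap('scene','s27',(130,220,250,330),5)
E
```

```text
time_s: 34.52
position: [0.5437, -0.2441, 0.208]
tool_rot: [0.0, 0.999, -0.043, 0.001]
contact_force: [-1.1, -0.1, -0.4]
gripper_width: 0.0005
t 34.52 tcp [ 0.5437 -0.2441  0.208 ] grasp [ 0.5438 -0.2442  0.111 ] F [-1.1 -0.1 -0.4] w 0.0005
shift mm (now axes) [-0.8 -1.1 31. ] turn deg [ 0.04 -0.09  0.05] shift in new axes [-0.8 -1.  31. ]
```

View pics/s27.png

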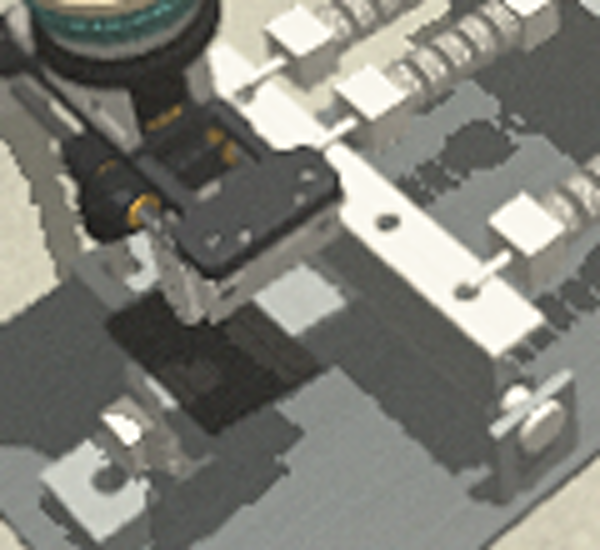

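```bash
python3 -m pendant '[[[1,0,0,12,0,0,0],[1,0,0,10,0,0,0],[1,0,0,5,0,0,0],[1,0,0,0,0,0,0]]]'; python3 -m pendant '[[[1,0,0,5,0,0,0],[1,0,0,5,0,0,0],[1,0,0,0,0,0,0]]]'; python3 -m pendant '[[[1,0,0,5,0,0,0],[1,0,0,5,0,0,0],[1,0,0,0,0,0,0]]]'
```

```text
time_s: 35.08
position: [0.543, -0.2446, 0.1794]
tool_rot: [-0.0, 0.999, -0.044, -0.0]
contact_force: [0.3, 0.0, 0.6]
gripper_width: 0.0004
time_s: 35.45
position: [0.5431, -0.246, 0.171]
tool_rot: [0.002, 0.999, -0.043, 0.0]
contact_force: [-3.9, -1.7, 8.4]
gripper_width: 0.0004
time_s: 35.83
position: [0.543, -0.2469, 0.1619]
tool_rot: [0.003, 0.999, -0.043, 0.0]
contact_force: [-3.9, -4.7, 10.1]
gripper_width: 0.0004
```

```bash
python3 -m pendant '[[[1,0,0,4,0,0,0],[1,0,0,4,0,0,0],[1,0,0,0,0,0,0]]]'; python3 -m pendant '[[[1,0,0,3,0,0,0],[1,0,0,3,0,0,0],[1,0,0,0,0,0,0]]]'
python3 - <<'E'
from plan import *
snap('scene','s28',(130,220,250,330),5)
E
```

```text
time_s: 36.2
position: [0.5431, -0.2472, 0.1543]
tool_rot: [0.003, 0.999, -0.043, 0.001]
contact_force: [-4.6, -6.1, 11.0]
gripper_width: 0.0003
time_s: 36.58
position: [0.5431, -0.2471, 0.1482]
tool_rot: [0.003, 0.999, -0.043, 0.001]
contact_force: [-4.2, -4.1, 11.7]
gripper_width: 0.0003
```

View pics/s28.png

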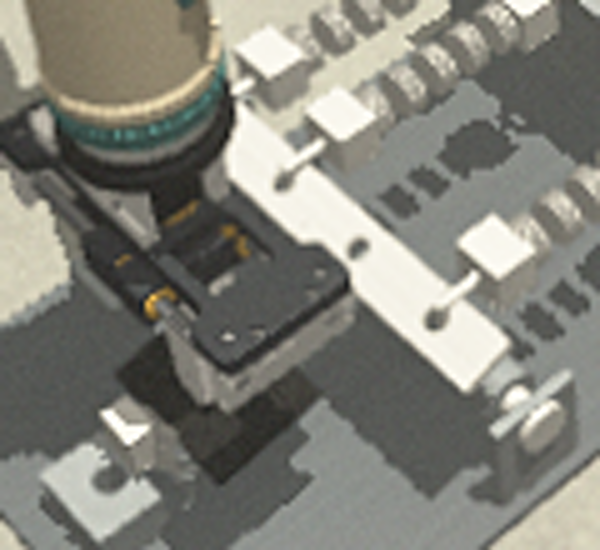

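```bash
python3 -m pendant '[[[1,0,0,2,0,0,0],[1,0,0,1,0,0,0],[1,0,0,0,0,0,0]]]'; python3 -m pendant '[[[1,0,0,1.5,0,0,0],[1,0,0,0,0,0,0],[1,0,0,0,0,0,0]]]';python3 -m pendant '[[[1,0,0,1.5,0,0,0],[1,0,0,0,0,0,0],[1,0,0,0,0,0,0]]]'
python3 - <<'E'
from plan import *
snap('scene','s29',(130,220,250,330),5)
E
```

```text
time_s: 37.0
position: [0.5431, -0.247, 0.1459]
tool_rot: [0.003, 0.999, -0.043, 0.001]
contact_force: [-5.8, -3.6, 14.9]
gripper_width: 0.0006
time_s: 37.38
position: [0.5431, -0.247, 0.1455]
tool_rot: [0.003, 0.999, -0.043, 0.001]
contact_force: [-7.5, -2.9, 20.7]
gripper_width: 0.0003
time_s: 37.75
position: [0.5431, -0.247, 0.1451]
tool_rot: [0.003, 0.999, -0.043, 0.001]
contact_force: [-8.4, -1.5, 27.5]
gripper_width: 0.0006
```

View pics/s29.png

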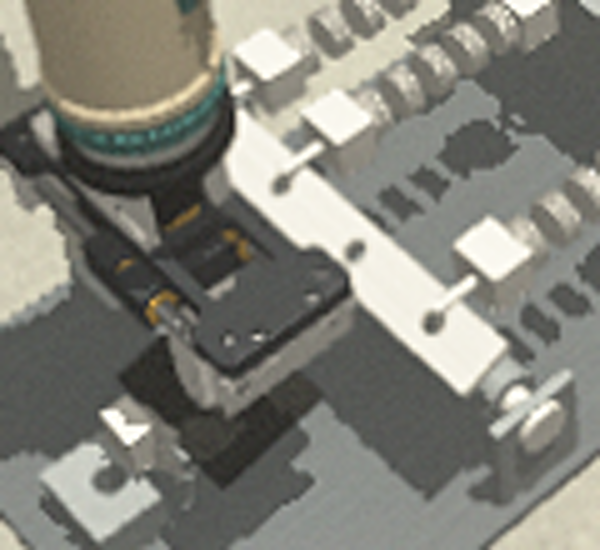

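```bash
python3 -m pendant '[[[1,0,0,-2,0,0,0],[1,0,0,-2,0,0,0],[1,0,0,0,0,0,0],[1,0,0,0,0,0,0]]]'; python3 -m pendant '[[[1,0,0,-2,0,0,0],[1,0,0,-2,0,0,0],[1,0,0,0,0,0,0],[1,0,0,0,0,0,0]]]';python3 -m pendant '[[[1,0,0,-2,0,0,0],[1,0,0,-2,0,0,0],[1,0,0,0,0,0,0],[1,0,0,0,0,0,0]]]'
python3 - <<'E'
from plan import *
snap('scene','s30',(130,220,250,330),5)
E
```

```text
time_s: 38.3
position: [0.5431, -0.247, 0.1464]
tool_rot: [0.003, 0.999, -0.043, 0.001]
contact_force: [-4.0, -3.9, 11.0]
gripper_width: 0.0003
time_s: 38.8
position: [0.5431, -0.2472, 0.1502]
tool_rot: [0.003, 0.999, -0.043, 0.001]
contact_force: [-5.3, -3.6, 11.2]
gripper_width: 0.0007
time_s: 39.3
position: [0.5433, -0.2443, 0.1515]
tool_rot: [-0.0, 0.999, -0.044, -0.0]
contact_force: [-0.5, -1.0, 0.5]
gripper_width: 0.0007
```

View pics/s30.png

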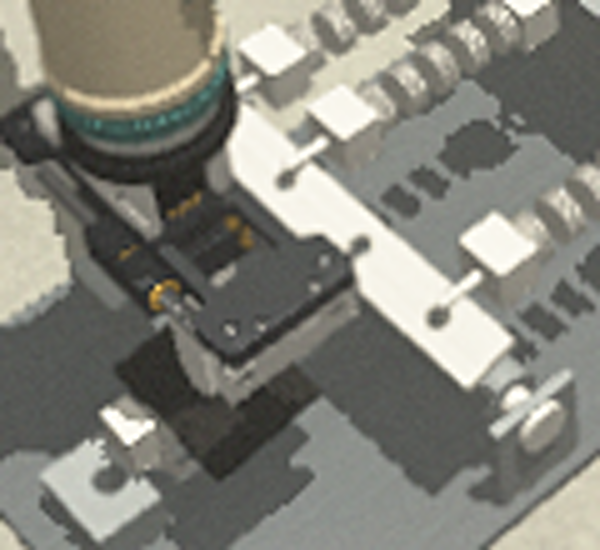

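The force dropped to zero while the tread stayed down, so the pawl holds. Next I'll retreat and look at the pin and the lock hole.

```bash
python3 -m pendant '[[[1,0,0,-30,0,0,0],[0.2,0,0,-50,0,0,0],[0.1,-15,20,-50,0,0,0],[-0.1,-20,22,-30,0,0,0],[-0.1,-15,20,0,0,0,0],[-0.1,0,0,0,0,0,0],[-0.1,0,0,0,0,0,0]]]'
python3 - <<'E'
from plan import *
p,R,o=pose();print(p)
snap('wrist','w31',scale=1.5)
snap('scene','s31',(110,190,250,330),5)
E
```

```text
time_s: 40.22
position: [0.4882, -0.3014, 0.3112]
tool_rot: [-0.001, 0.999, -0.044, -0.0]
contact_force: [0.7, 0.4, 0.1]
gripper_width: 0.0519
[ 0.4882 -0.3014  0.3112]
```

View pics/w31.png

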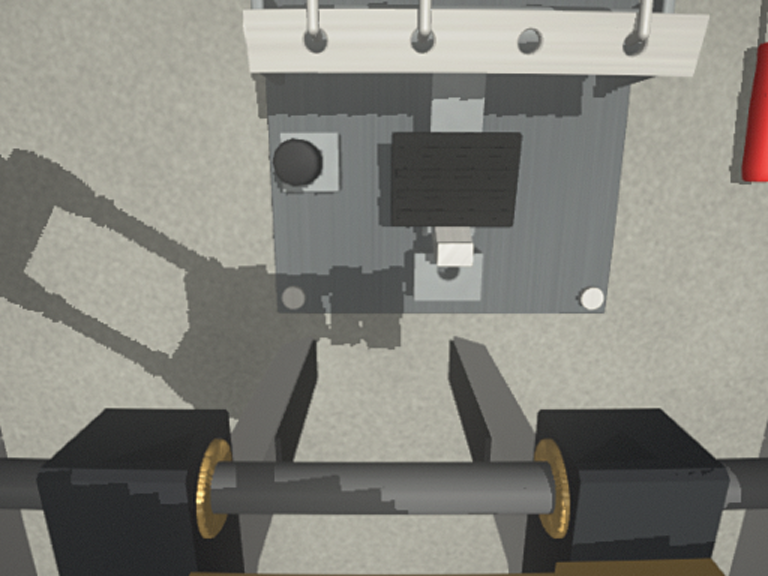

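View pics/s31.png

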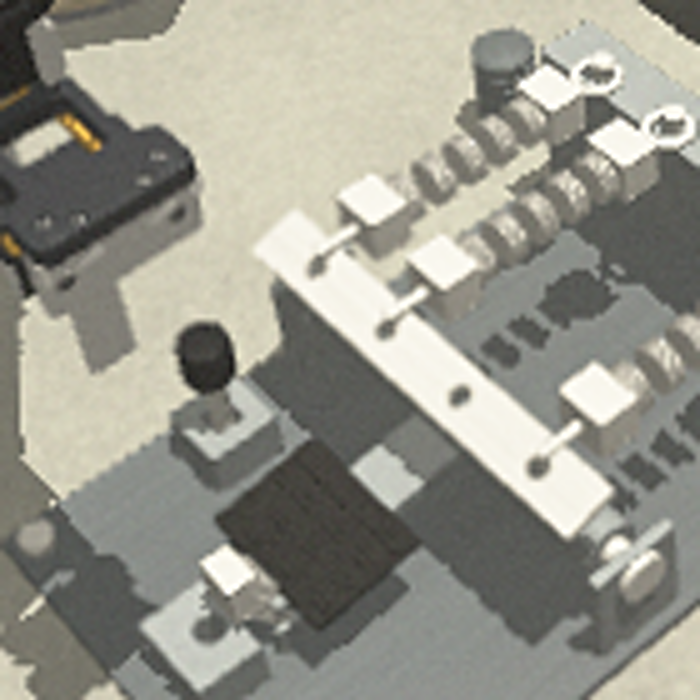

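```bash
python3 -m pendant '[[[-0.1,10,25,0,0,0,0],[-0.1,15,30,0,0,0,0],[-0.1,15,30,20,0,0,0],[-0.1,3,20,20,0,0,0],[-0.1,0,0,0,0,0,0],[-0.1,0,0,0,0,0,0]]]'
python3 - <<'E'
from plan import *
p,R,o=pose();print(p)
snap('wrist','w32',scale=1.5);crop('w32','w32z',(180,30,330,190),4)
E
```

```text
time_s: 41.08
position: [0.5215, -0.4094, 0.2719]
tool_rot: [-0.001, 0.999, -0.043, -0.0]
contact_force: [0.5, -0.2, -0.1]
gripper_width: 0.0518
[ 0.5215 -0.4094  0.2719]
```

View pics/w32.png

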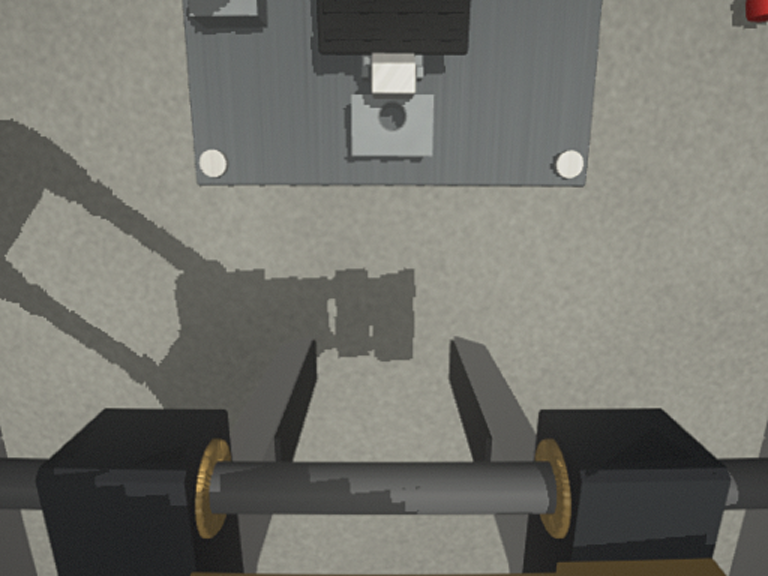

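View pics/w32z.png

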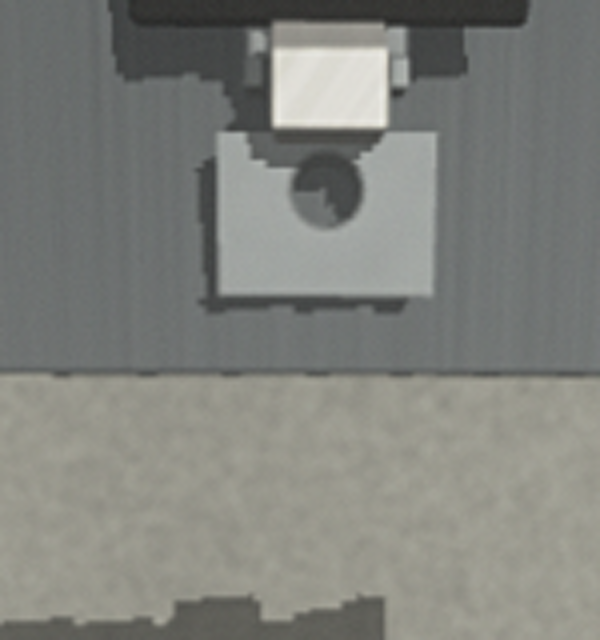

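Run:
```python
from plan import *
a=dict(np.load('pics/w31.npz'));b=dict(np.load('pics/w32.npz'));c=dict(np.load('pics/w26.npz'))
print('hole',px2w(b,180+327.5/4-.5,30+190.5/4-.5,.036))
g=cv2.cvtColor(a['img'],cv2.COLOR_BGR2GRAY)
crop('w31','w31z',(160,70,260,150),6)
for z in (.083,.096): print('knob',z,px2w(a,298.5/1.5-.5,162.5/1.5-.5,z),px2w(c,288.5/1.5-.5,153.5/1.5-.5,z))
t=dict(np.load('pics/top0.npz'))
print('top',[ (px2w(t,275+(517.5)/5-.5,115+449.5/5-.5,z)) for z in (.083,.096)])
print('boss',[px2w(a,(u+.5)/1.5-.5,(v+.5)/1.5-.5,.036) for u,v in ((340,133),(340,190))])
```

```text
hole [ 0.5363 -0.3081  0.036 ]
knob 0.083 [ 0.4432 -0.2222  0.083 ] [ 0.4437 -0.2217  0.083 ]
knob 0.096 [ 0.4454 -0.2224  0.096 ] [ 0.4461 -0.2221  0.096 ]
top [array([ 0.4439, -0.2234,  0.083 ]), array([ 0.4425, -0.2193,  0.096 ])]
boss [array([ 0.4669, -0.2047,  0.036 ]), array([ 0.4627, -0.2434,  0.036 ])]
```

View pics/w31z.png

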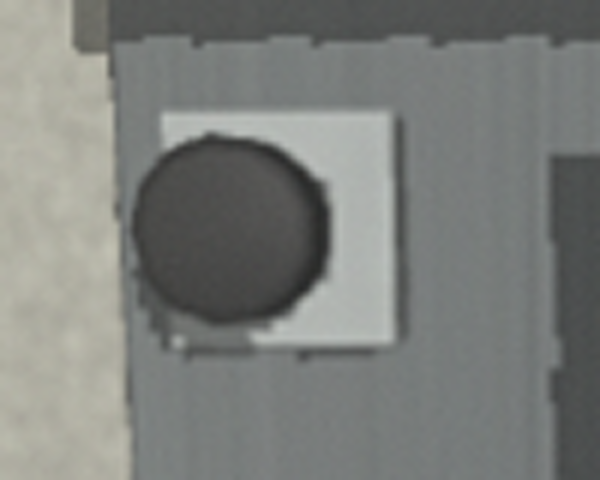

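Run:
```python
from plan import *
to([.444,-.2223,.150],85)
```

```text
t 41.12 tcp [ 0.5217 -0.4094  0.2726] grasp [ 0.5217 -0.4094  0.1946] F [ 0.2  0.7 -0.3] w 0.0514
shift mm (now axes) [ -93.6 -179.7   44.6] turn deg [-0.01 -0.02  0.03] shift in new axes [ -93.7 -179.6   44.6]
```

```bash
python3 -m pendant '[[[-0.1,-23,-45,0,0,0,0],[-0.1,-23,-45,0,0,0,0],[-0.1,-23,-45,0,0,0,0],[-0.1,-24.5,-44.7,0,0,0,0],[-0.1,0,0,25,0,0,0],[-0.1,0,0,18,0,0,0],[-0.1,0,0,0,0,0,0],[-0.1,0,0,0,0,0,0]]]'
python3 - <<'E'
from plan import *
to([.444,-.2223,.088],85)
snap('wrist','w33',scale=1.5)
snap('scene','s33',(110,190,250,330),5)
E
```

```text
time_s: 42.12
position: [0.4446, -0.2232, 0.2301]
tool_rot: [0.001, 0.999, -0.044, 0.001]
contact_force: [-0.4, -0.4, -0.6]
gripper_width: 0.0519
t 42.12 tcp [ 0.4446 -0.2232  0.2301] grasp [ 0.4447 -0.2233  0.1521] F [-0.4 -0.4 -0.6] w 0.0519
shift mm (now axes) [-0.8 -0.9 64.1] turn deg [ 0.06 -0.11  0.01] shift in new axes [-0.7 -0.8 64.1]
```

View pics/w33.png

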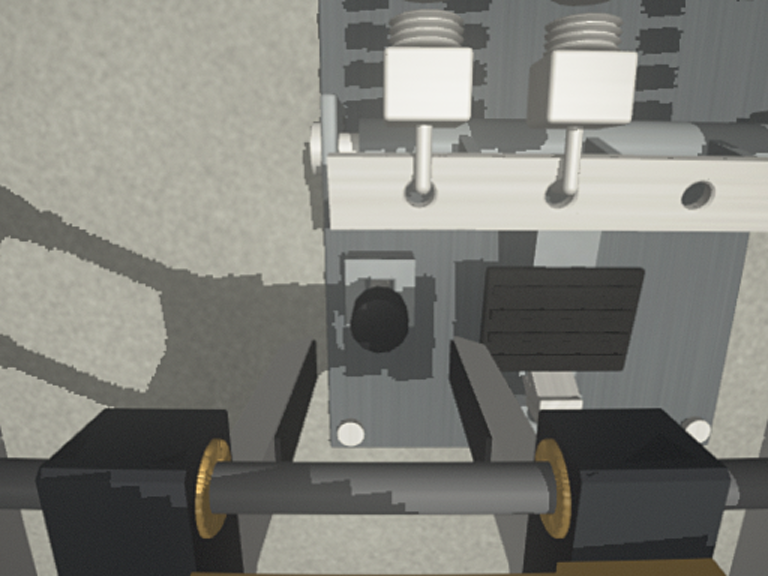

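View pics/s33.png

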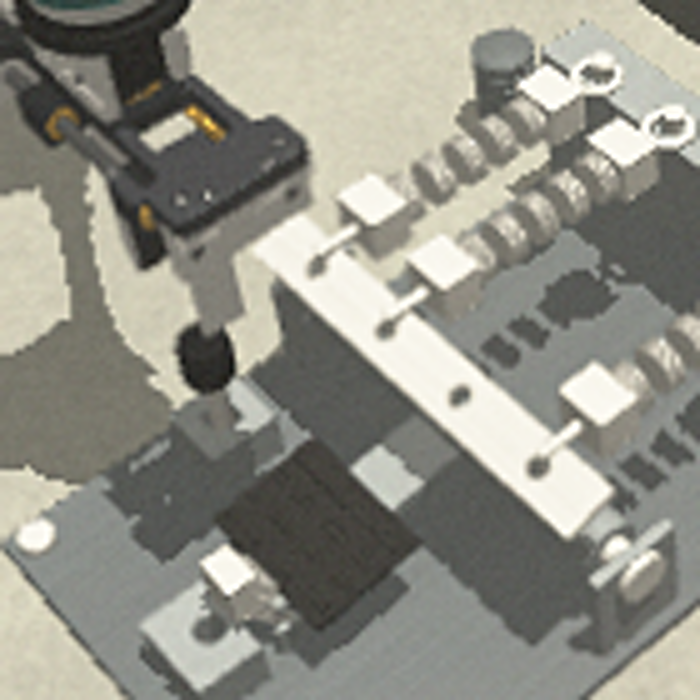

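```bash
python3 - <<'E'
from plan import *
a=dict(np.load('pics/w33.npz'))
for z in (.083,.09,.096): print(z,px2w(a,380.5/1.5-.5,320/1.5-.5,z))
E
python3 -m pendant '[[[-0.1,-0.7,-0.5,25,0,0,0],[-0.1,0,0,20,0,0,0],[-0.1,0,0,15,0,0,0],[-0.1,0,0,4,0,0,0],[-0.1,0,0,0,0,0,0]]]'
python3 - <<'E'
from plan import *
to([.444,-.2223,.088],85)
E
```

```text
0.083 [ 0.4437 -0.2232  0.083 ]
0.09 [ 0.4439 -0.2209  0.09  ]
0.096 [ 0.4441 -0.219   0.096 ]
time_s: 42.85
position: [0.4438, -0.2229, 0.1651]
tool_rot: [0.0, 0.999, -0.044, 0.0]
contact_force: [0.7, 0.4, -0.1]
gripper_width: 0.0516
t 42.85 tcp [ 0.4438 -0.2229  0.1651] grasp [ 0.4438 -0.2229  0.0871] F [ 0.7  0.4 -0.1] w 0.0516
shift mm (now axes) [ 0.2 -0.6 -0.9] turn deg [ 0.02 -0.02 -0.01] shift in new axes [ 0.2 -0.6 -0.9]
```

Close on the knob, then lift straight up by 40 mm.

```bash
python3 -m pendant '[[[1,0,0,0,0,0,0],[1,0,0,0,0,0,0],[1,0,0,0,0,0,0],[1,0,0,-8,0,0,0],[1,0,0,-15,0,0,0],[1,0,0,-20,0,0,0],[1,0,0,-10,0,0,0],[1,0,0,0,0,0,0]]]' 40
python3 - <<'E'
from plan import *
to([.5363,-.3095,.146],85)
snap('wrist','w34',scale=1.5)
snap('scene','s34',(110,190,250,330),5)
E
```

```text
time_s: 43.85
position: [0.4439, -0.2229, 0.2189]
tool_rot: [0.001, 0.999, -0.044, 0.001]
contact_force: [-0.0, 0.1, -1.5]
gripper_width: 0.0275
t 43.85 tcp [ 0.4439 -0.2229  0.2189] grasp [ 0.4441 -0.223   0.1409] F [-0.   0.1 -1.5] w 0.0275
shift mm (now axes) [99.6 78.2 -4.8] turn deg [ 0.07 -0.12 -0.01] shift in new axes [99.6 78.2 -5.1]
```

View pics/w34.png

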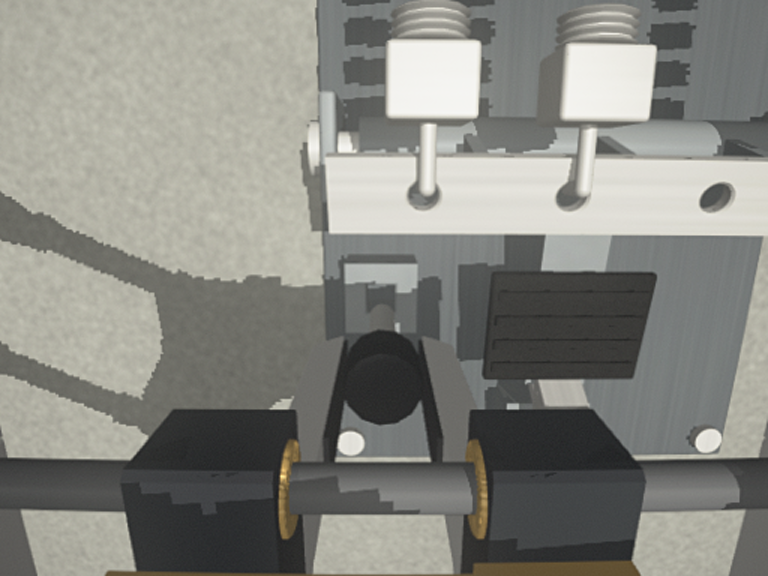

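View pics/s34.png

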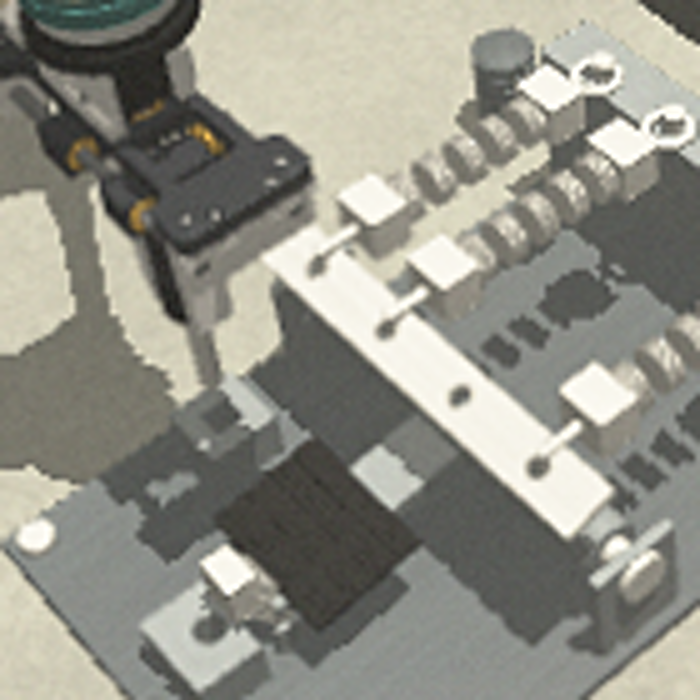

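Run:
```python
from plan import *
s=dict(np.load('pics/s34.npz'))
u,v=110+209.5/5-.5,190+629.5/5-.5
print(px2w(s,u,v,.036),px2w(s,u+.9,v-.7,.036))
# boss hole center in scene s34 approx (222,413)
u,v=110+222/5-.5,190+413/5-.5
print('boss',px2w(s,u+.9,v-.7,.036))
to([.5363,-.3088,.160],85)
```

```text
[ 0.5363 -0.3101  0.036 ] [ 0.5364 -0.3075  0.036 ]
boss [ 0.4418 -0.2203  0.036 ]
t 43.95 tcp [ 0.4433 -0.2225  0.2177] grasp [ 0.4433 -0.2225  0.1397] F [ 0.2 -0.3 -0.4] w 0.0275
shift mm (now axes) [100.2  77.9 -20.4] turn deg [-0.01  0.02 -0.  ] shift in new axes [100.2  77.9 -20.3]
```

```bash
python3 -m pendant '[[[1,0,0,-20,0,0,0],[1,25,19.3,0,0,0,0],[1,25,19.3,0,0,0,0],[1,25,19.3,0,0,0,0],[1,25.2,19.4,0,0,0,0],[1,0,0,0,0,0,0],[1,0,0,0,0,0,0]]]'
python3 - <<'E'
from plan import *
to([.5363,-.308,.140],85)
snap('wrist','w35',scale=1.5)
snap('scene','s35',(110,220,210,330),6)
E
```

```text
time_s: 44.82
position: [0.5356, -0.3076, 0.2368]
tool_rot: [-0.001, 0.999, -0.044, -0.001]
contact_force: [-0.7, 0.0, -0.6]
gripper_width: 0.027
t 44.83 tcp [ 0.5356 -0.3076  0.2368] grasp [ 0.5354 -0.3074  0.1588] F [-0.7  0.  -0.6] w 0.027
shift mm (now axes) [ 0.7  0.4 18.8] turn deg [-0.1   0.16 -0.  ] shift in new axes [ 0.7  0.4 18.8]
```

View pics/w35.png

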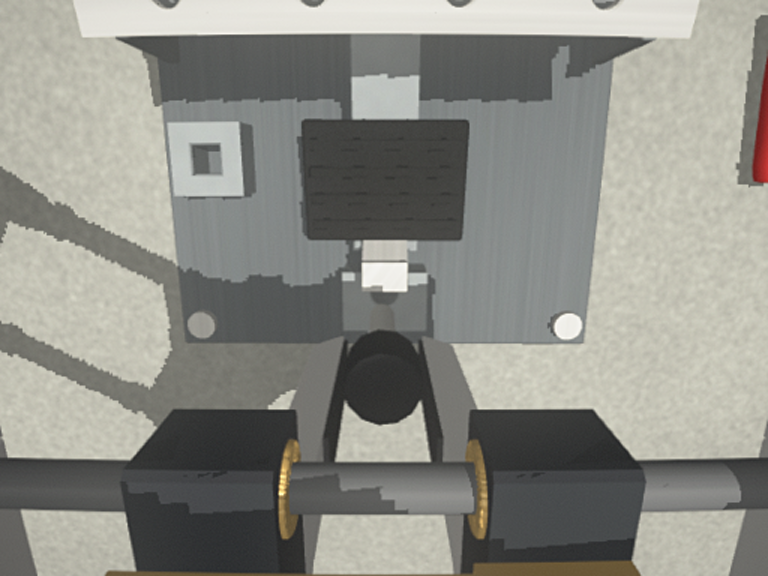

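View pics/s35.png

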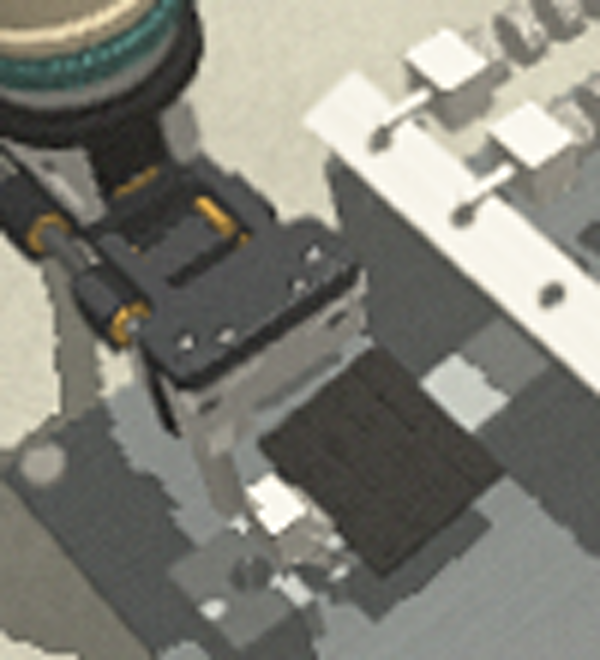

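```bash
crop=''
python3 - <<'E'
from plan import *
w=dict(np.load('pics/w35.npz'));p,R,o=pose()
print('boss hole',px2w(w,206.5/1.5-.5,160/1.5-.5,.036))
W=lambda X: (np.array(w2px(w,X))+.5)*1.5-.5
print('tip px',W(p+R.apply([0,0,.078+.004+.075])),'knobtop px',W(p+R.apply([0,0,.078+.004-.013])),'hole px',W([.5363,-.308,.036]))
crop('w35','w35z',(215,160,300,290),6)
E
```

```text
boss hole [ 0.4435 -0.2225  0.036 ]
tip px [382.8248 313.9584] knobtop px [382.5422 392.4711] hole px [384.6346 292.7144]
```

View pics/w35z.png

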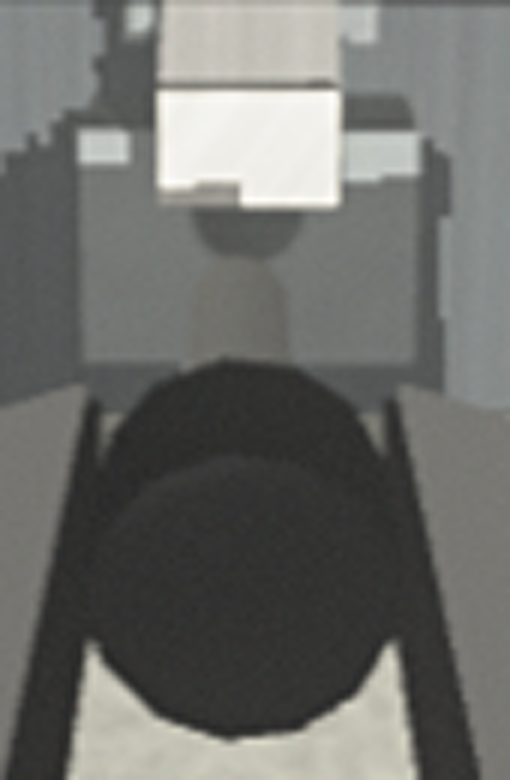

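```bash
python3 -m pendant '[[[1,1,0.6,12,0,0,0],[1,0,0,12,0,0,0],[1,0,0,10,0,0,0],[1,0,0,4,0,0,0],[1,0,0,0,0,0,0],[1,0,0,0,0,0,0]]]'
python3 - <<'E'
from plan import *
to([.5365,-.3083,.087],85)
snap('scene','s36',(110,220,210,330),6)
snap('wrist','w36');crop('w36','w36z',(215,140,300,270),6)
E
```

```text
time_s: 45.68
position: [0.5378, -0.3092, 0.2002]
tool_rot: [0.0, 0.999, -0.044, 0.0]
contact_force: [0.2, 0.4, -0.6]
gripper_width: 0.027
t 45.67 tcp [ 0.5378 -0.3092  0.2002] grasp [ 0.5378 -0.3093  0.1222] F [ 0.2  0.4 -0.6] w 0.027
shift mm (now axes) [-1.4 -0.8 35.2] turn deg [ 0.03 -0.04 -0.01] shift in new axes [-1.4 -0.8 35.2]
```

View pics/s36.png

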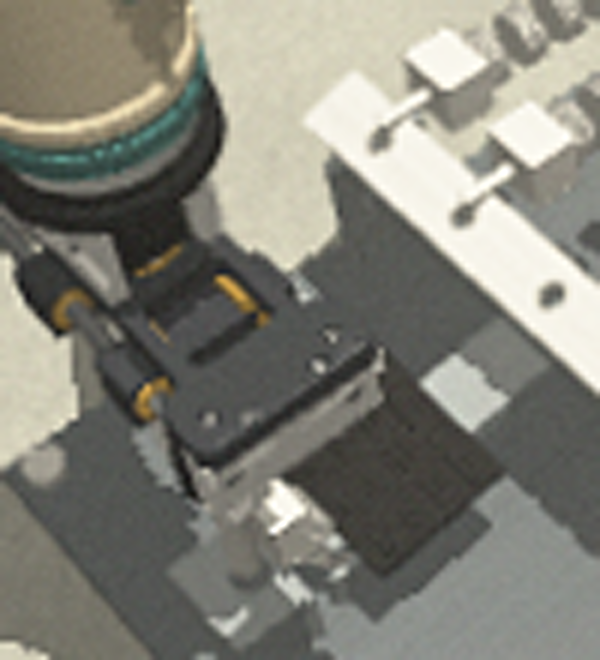

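View pics/w36z.png

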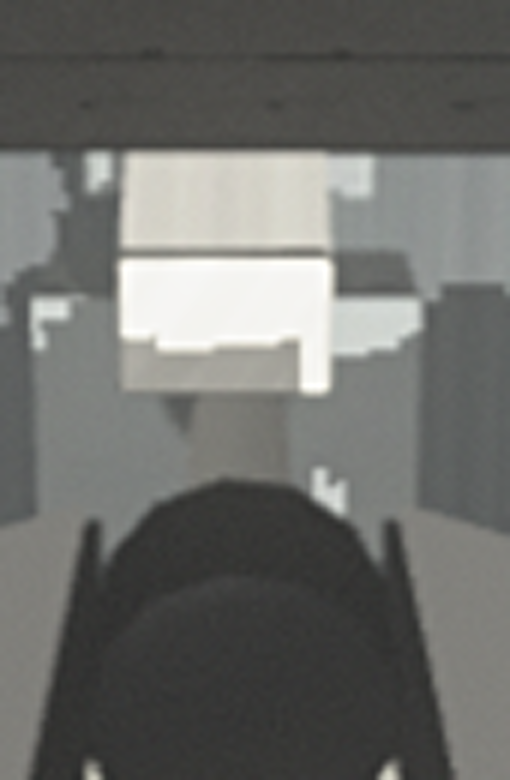

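```bash
python3 -m pendant '[[[1,-1.4,-0.8,2,0,0,0],[1,0,0,0,0,0,0],[1,0,0,0,0,0,0]]]'
python3 - <<'E'
from plan import *
to([.5365,-.3083,.087],85)
snap('wrist','w37');crop('w37','w37z',(215,140,300,270),6)
E
```

```text
time_s: 46.15
position: [0.5362, -0.3081, 0.1979]
tool_rot: [0.0, 0.999, -0.044, 0.0]
contact_force: [-0.3, -0.4, -1.3]
gripper_width: 0.027
t 46.15 tcp [ 0.5362 -0.3081  0.1979] grasp [ 0.5362 -0.3082  0.1199] F [-0.3 -0.4 -1.3] w 0.027
shift mm (now axes) [ 0.3  0.1 32.9] turn deg [ 0.01 -0.   -0.  ] shift in new axes [ 0.3  0.1 32.9]
```

View pics/w37z.png

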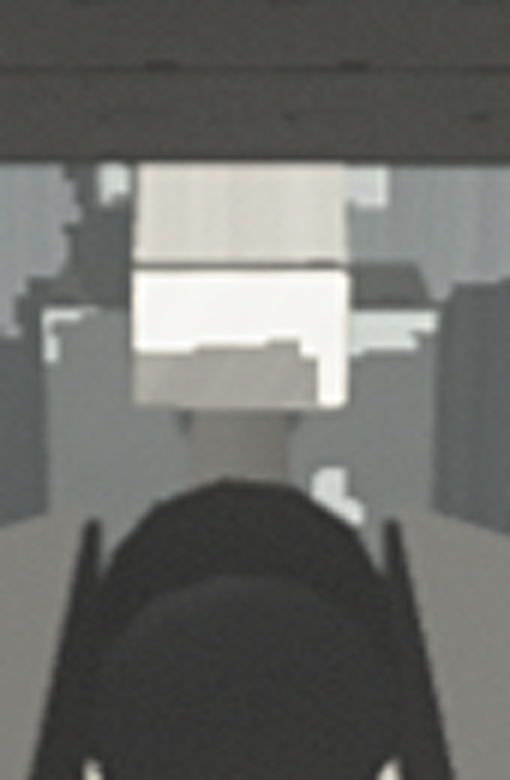

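Pin is centred over the hole in x, with equal dark slivers at columns 183 and 295. Descending.

```bash
python3 -m pendant '[[[1,0,0,4,0,0,0],[1,0,0,4,0,0,0],[1,0,0,0,0,0,0]]]'; python3 -m pendant '[[[1,0,0,4,0,0,0],[1,0,0,4,0,0,0],[1,0,0,0,0,0,0]]]'
```

```text
time_s: 46.58
position: [0.536, -0.308, 0.1892]
tool_rot: [-0.0, 0.999, -0.044, -0.0]
contact_force: [0.2, -0.4, -1.4]
gripper_width: 0.0275
time_s: 46.95
position: [0.536, -0.308, 0.1814]
tool_rot: [-0.0, 0.999, -0.044, -0.0]
contact_force: [0.8, -0.4, -0.4]
gripper_width: 0.0275
```

```bash
python3 -m pendant '[[[1,0,0,4,0,0,0],[1,0,0,4,0,0,0],[1,0,0,0,0,0,0]]]'; python3 -m pendant '[[[1,0,0,4,0,0,0],[1,0,0,3,0,0,0],[1,0,0,0,0,0,0]]]'; python3 -m pendant '[[[1,0,0,1.5,0,0,0],[1,0,0,0,0,0,0]]]'
```

```text
time_s: 47.32
position: [0.536, -0.308, 0.1734]
tool_rot: [-0.0, 0.999, -0.044, -0.0]
contact_force: [-0.6, 0.6, -1.2]
gripper_width: 0.0273
time_s: 47.7
position: [0.5361, -0.3081, 0.1665]
tool_rot: [-0.0, 0.999, -0.044, -0.0]
contact_force: [0.4, 0.2, -1.9]
gripper_width: 0.027
time_s: 47.95
position: [0.5363, -0.3082, 0.1654]
tool_rot: [0.0, 0.999, -0.044, 0.0]
contact_force: [-0.0, 0.1, -0.3]
gripper_width: 0.0277
```

```bash
python3 -m pendant '[[[1,0,0,0.7,0,0,0],[0,0,0,0,0,0,0],[-0.1,0,0,0,0,0,0],[-0.1,0,0,0,0,0,0],[-0.1,0,0,-15,0,0,0],[-0.1,0,0,-30,0,0,0],[-0.1,0,0,-40,0,0,0],[-0.1,0,0,-40,0,0,0]]]'
python3 -m pendant '[[[-0.1,-20,40,-20,0,0,0],[-0.1,-20,40,0,0,0,0],[-0.1,-20,40,0,0,0,0],[-0.1,0,0,0,0,0,0],[-0.1,0,0,0,0,0,0]]]'
python3 - <<'E'
from plan import *
snap('wrist','w40',scale=1.5)
f=snap('scene','s40',(110,180,310,330),4)
snap('top','t40',(260,90,420,230),5)
print(pose()[2]['contact_force'],pose()[0])
crop('s40','s40z',(125,250,195,320),9)
E
```

```text
time_s: 48.95
position: [0.5362, -0.3081, 0.2919]
tool_rot: [0.0, 0.999, -0.044, 0.0]
contact_force: [1.8, -0.2, 0.6]
gripper_width: 0.0516
time_s: 49.58
position: [0.4661, -0.4221, 0.3103]
tool_rot: [-0.0, 0.999, -0.044, 0.0]
contact_force: [-0.2, -0.4, 0.3]
gripper_width: 0.0519
[ 0.4374 -0.7629  0.1364] [ 0.4666 -0.4214  0.31  ]
```

View pics/w40.png

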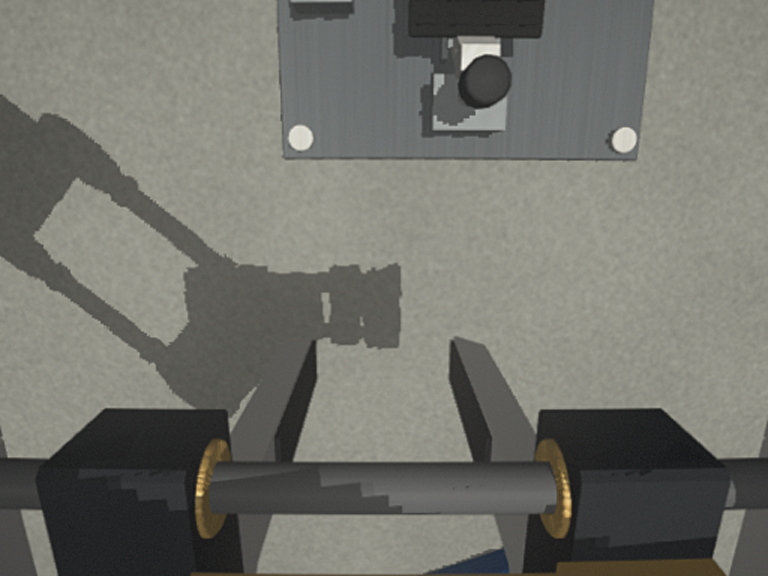

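View pics/s40.png

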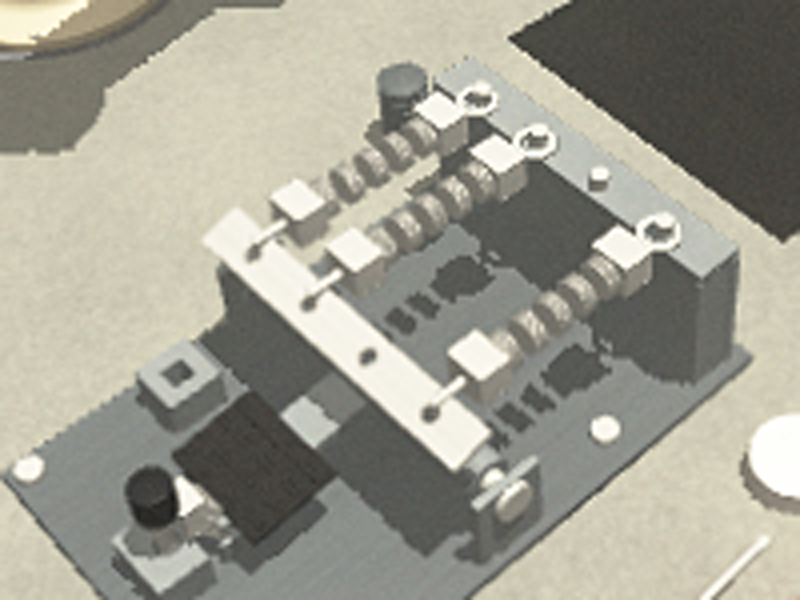

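View pics/t40.png

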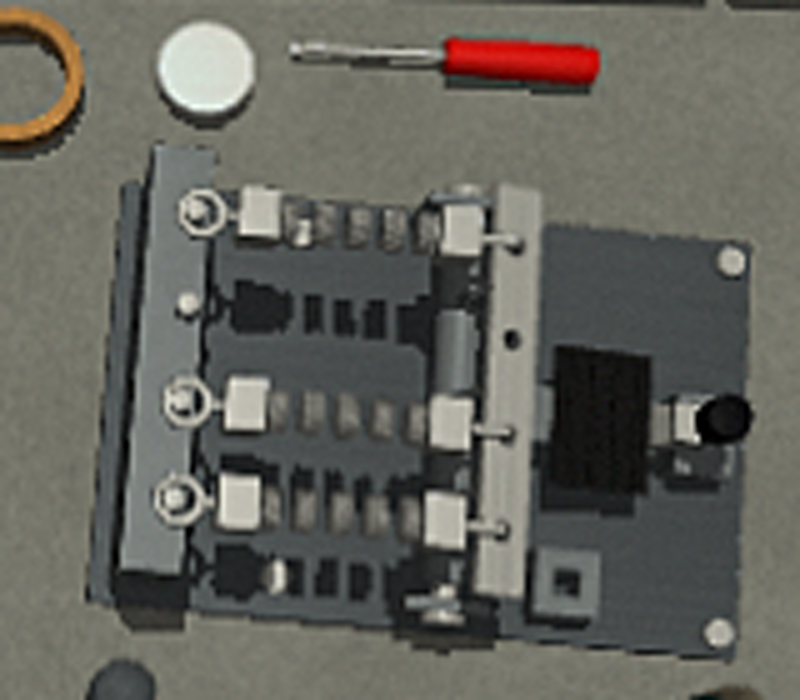

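Run:
```python
from plan import *
w=dict(np.load('pics/w40.npz'));t=dict(np.load('pics/t40.npz'));s=dict(np.load('pics/s40.npz'))
print('knob',tri([ray(w,485.5/1.5-.5,81.5/1.5-.5),ray(t,260+723.5/5-.5,90+419.5/5-.5),ray(s,110+152.5/4-.5+.9,180+497/4-.5-.7)]))
```

```text
knob (array([ 0.5365, -0.3071,  0.0842]), [np.float64(0.2667090111419948), np.float64(0.22715455007193452), np.float64(0.11762258088177209)])
```

View pics/s40z.png

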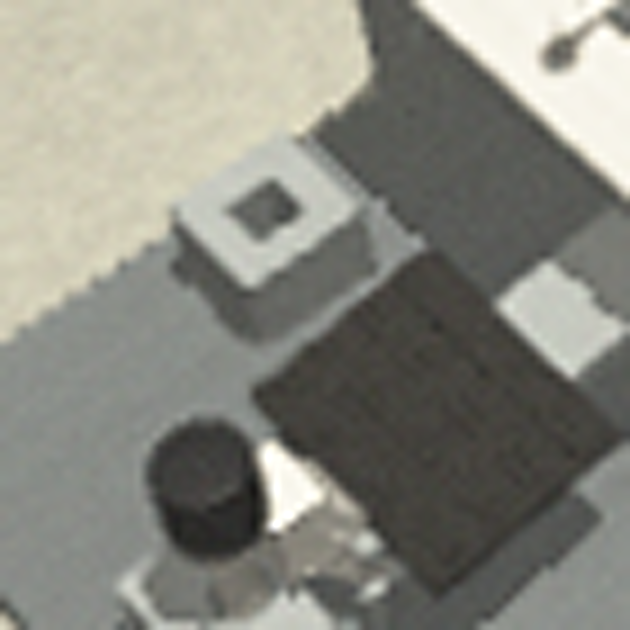

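```bash
python3 -c "
from rig import arm
print(arm.get_obs()['time_s'],arm.close_job())"
```

```text
the job is handed in; nothing more can be done
49.725 None
```

I fitted the three springs on the mat, pressed the pedal until the pawl held it, moved the lock pin behind the pawl, and handed the job in at 49.7 s. The hand-in reported no verdict.

- **Springs:** They are in holes 1, 3 and 4. The last scene and top pictures show each hook in its hole and each eye around the post opposite, with hole and post 2 left free.
- **Pedal:** The tread reached its stop at about 27 N and came back a few millimetres as I eased off. The contact force then fell to zero with the tread still down, so the pawl caught. I could not read the pedal angle, so 0.29 to 0.30 rad is inferred from this and the pictures.
- **Lock pin:** Three cameras put the knob's middle at (0.5365, -0.307, 0.084). It is upright, within about 1 mm of the hole's axis and 48 mm above its mouth, where 47 mm is fully home.
- **Surroundings:** The gripper was open and clear of everything at hand-in. I saw no bystander moved in the pictures, but I did not measure their positions at the end.

Two readings disagreed. The first spring tilted about 4° in the grip, which I corrected for. The cameras differed by 1 to 2 mm, which I averaged out and checked by eye before each insertion.

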